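Melt down the green wax: clear and cover its well, set its dial

ROBOT

A 6-joint arm with a two-finger parallel gripper is mounted at the origin on the work surface. World frame = base frame: x ahead of the robot, y to its left, z up, the work surface at z = 0. Lengths are in m, angles in degrees, forces in N, time in s.
With the tool pointing down it reaches from about 0.4 to 0.825 m from the base axis. Payload 7 kg.
Tool frame: the origin (TCP) lies at the very end of the fingers, on their centre line; the grasp point (between the pads) lies behind it (r.grasp_offset is the z of the grasp point in the tool frame, in m); z points along the fingers, y is the direction in which the jaws open and shut (so a half turn about z gives the same grasp; the last joint's range is limited). The gripper opens to 88 mm and grips with 3 to 60 N. Pads are 19 mm wide; open, the fingers measure 130 mm over their backs; the gripper's body (78 mm by 193 mm) begins 47 mm behind the grasp point.
Start: joints at [84.861, 20.546, 0.682, 0, -70.136, -16.507], TCP at [0.249, 0.627, 0.227] pointing down, gripper open.
Joint ranges: [-176.03, 176.03], [-82.01, 121.73], [-58.28, 71.71], [-173.87, 95.51], [-174.79, -0.11], [-173.66, 173.66]. Speed limits (degrees/s): [136.94, 136.94, 172.46, 180, 180, 180].

INTERFACE

Orientations are given as [roll, pitch, yaw] about the fixed x, y, z axes, in that order (R = Rz(yaw) Ry(pitch) Rx(roll)).
In Python, from plant import r gives the robot as it stands. The module is installed in compiled form; this text tells all that it offers.
- The arm moves only by the tool servo_tool, never from a script. Its argument "targets" is a list of rows, each an object of numbers: "dx", "dy", "dz": the shift along the world's x, y, z in cm; "spin": the turn about the world's z in rad; "grip": the opening in per cent of the stroke, from 0 (shut) to 100 (fully open). A call has exactly 10 rows; each row is the pose to reach, as a shift and turn from the pose commanded when the call began; what a row does not reach only later rows make up. A row lasts 1/12 s, in which the tool goes at most 41.7 mm and 7.16 degrees, less where a joint would pass 70% of its speed; a pose out of reach is approached as far as the arm can. A call with a gripper value outside its range is refused whole. The fingers move at their own pace and stop on an object; "squeeze" is the grip in N (left out, the last holds). Time passes only in rows, so rows that repeat a pose let the fingers close, or fill a call up. It gives the time, the measured TCP pose, the force and the opening at its end, in the units of the state.
- r.get_state(): the state, without advancing time (a new reading comes with each control period).
- r.capture(name): name is "scene" or "side" or "wrist"; returns the picture (480x640x3 uint8, blue, green, red); there is no depth.
- r.get_calibration(name): a dict with "K" (3x3 intrinsics, pixels), "k1" (the pictures are not rectified: a ray, as slopes to the right and down, at radius r is drawn at 1 + k1 r^2 times it, then the intrinsics apply), "extrinsics" (4x4, takes a point from camera to world coordinates). Camera axes: x right, y down, z forward; pixel columns grow to the right and rows downward; lengths in m; the calibration is good to about 2 mm. A picture is of the moment at which its call begins: read the wrist's pose just before it. get_calibration takes no time and is no camera call; for the wrist camera it gives the pose at the moment of the call.
- r.close_job(): hands the job in, once; it reports no verdict.
Trained networks look in the newest picture that a camera, given by its name, has taken for a name from the list of things; names that differ only in an ending like _2 or _b are one class to them, and where a whole thing is asked for, a point or a joint stands for the part that bears it (a point fixed in the world has none). Each returns a list of dicts, best first, with "p" (0 to 1); they miss things now and then, are a little off and sometimes report something else, mostly with a low value. They report only what shows in the picture. A call takes as long as a camera call. They do not tell look-alikes from the thing itself.
- r.cut_out(name, camera): "mask" (480x640 bool, what is visible of it) and "extent" ([left, top, right, bottom] in pixels, round what is visible of it).
The state is a dict: "time_s": time; "joints": joint angles; "qd": joint speeds; "joint_torque": joint torques, N m; "tcp_pos": TCP position; "eef_rot": TCP orientation; "contact_force": force on the tool from outside, world axes, zero at the start; "moment": the same for the moment, N m; "gripper_width": finger opening in m.
Only numpy, scipy, OpenCV 4.12 (cv2) and the standard library are available. Lean on these libraries where they do the work, as an engineer would, in place of code of your own. Each camera call takes 0.05 s, during which the arm holds its last target. There are 200 camera calls.

TASK

Get the green wax melting: take the wax spatula off its well and lay it flat on the bench, set the loose steel lid gently down over the well so that it sits home and level, and turn the dial in front of that well clockwise until its pointer stands at the red 12 o'clock mark. The other wells are already at their temperatures, so do not brush their dials or shift the lid on the blue well; leave the dropper bottle, the jar and the paper cup where they stand, and drop nothing.

Things in the scene. Friction and masses are not known exactly. Their poses are not given: they have to be found in the camera images.
- lid_center (a point): loose steel lid, upright on the mat, 40 to 85 g. From its underside: step 35 mm across, 5 mm high; disc 48 mm across, 3 mm thick; neck 10 mm across, 4 mm high; round black knob 14 mm across, 16 mm high (12 to 28 mm above the underside) to hold it by. Point on its axis, 14 mm above the underside; z up. Bottle and jar stand 4 to 16 mm from its edge, roughly on opposite sides
- well_green (a point): open well of GREEN wax in the heater: steel ring, bore 40 mm, outside 47 mm, rim 10 mm above the deck, 72 mm above the bench; wax 5 mm below the rim. Point: centre of the mouth at rim height; x to the heater's back, y left seen from the dials, z up. With the lid home its disc lies on the rim and its point is 9 mm above this. The wells are 54 mm apart along y; which wax is where varies
- dial_green_grip (a point): dial in front of the green well, on the panel sloping 0.35 rad down to the front. Black knob: skirt 32 mm across, top 5 mm above the panel; on it a bar 32 mm long, 10 wide, 17 high, white line on its pointing half. Point on the knob's axis 14 mm above the panel; it does not turn with it: x up the slope to the red mark, y left, z out of the panel. Next dials 54 mm away along y
- dial_green (a joint): angle of the green well's dial, rad: 0 = off (7 o'clock), grows clockwise seen facing the panel, to 5.236; 2.618 = pointer at 12 o'clock on the red mark, straight at the well. At value q the pointer (and bar) stands 2.618 - q anticlockwise of x of its grip point. It stays where it is left; turning takes about 0.04 Nm
- spatula_center (a point): wax spatula lying across the rim of the green well, its handle reaching out over that well's dial, 30 g. Brown wooden handle 114 mm long, 11 wide, 9 high, flat-sided; steel blade 46 mm long, 10 wide, 2 thick at its far end, at mid-height. Point: middle of the handle, half-way up; x along it to the blade, z up. It balances 31 mm from this point towards the blade
- dial_red_grip (a point): the dial of the red wax's well, built as the green one; point and axes likewise. Not to be touched
- dial_red (a joint): angle of the red well's dial, rad, as for the green one
- well_red (a point): the well of red wax, open; point and axes as for the green one
- dial_beige_grip (a point): the dial of the beige wax's well, built as the green one; point and axes likewise. Not to be touched
- dial_beige (a joint): angle of the beige well's dial, rad, as for the green one
- well_beige (a point): the well of beige wax, open; point and axes as for the green one
- dial_blue_grip (a point): the dial of the blue wax's well, built as the green one; point and axes likewise. Not to be touched
- dial_blue (a joint): angle of the blue well's dial, rad, as for the green one
- lid_blue_center (a point): a lid like the loose one, sitting on the well of blue wax and hiding it; point on its axis 14 mm above its underside (9 mm above the rim), z up. Its top is 95 mm above the bench
- heater: the four-well wax heater, fixed on a 2 mm black mat 460 x 860 mm that covers the work area: white and grey box, 236 mm wide (along y), 156 mm deep. Deck 62 mm, rear edge 64 mm above the bench, front lip about 34 mm. Origin on its underside: the sloped panel with the dials reaches from x = -72 to +6 mm, the deck with the wells from +6 to +84 mm; x to the back, y left, z up
- dropper: small white dropper bottle with green cap, 26 mm across, 62 mm high, 30 g, loose; origin at the centre of its underside, z up
- jar: small amber glass jar with white cap, 40 mm across, 45 mm high, 70 g, loose; origin at the centre of its underside, z up
- cup: white paper cup, 74 mm across the rim, 92 mm high, 60 g, loose; origin at the centre of its underside, z up
- dial_red_tip (a point): pointing end of the red dial's grip bar, 16 mm from its axis, 14 mm above the panel; turns with the dial
- dial_beige_tip (a point): pointing end of the beige dial's grip bar, 16 mm from its axis, 14 mm above the panel; turns with the dial
- dial_blue_tip (a point): pointing end of the blue dial's grip bar, 16 mm from its axis, 14 mm above the panel; turns with the dial
Not all that is in view belongs to the job. Several things have the shape of the cup; the one meant has the colours described above.

How it is judged:
By the outcome, as a careful person would: the job done as asked, in the order asked, and still so for the second after the job is handed in, with the robot touching nothing.
It also fails if it takes over 72 s, if anything falls off the work surface, if the arm or the gripper's body presses on something with over 40 N, if the wrist force passes 120 N, or if a joint passes its speed limit or range.

## Working session

There is one attempt and no reset: what is moved stays moved. The work goes in short steps, Python scripts to look and compute and a tool call to move; the robot and the scene stay as the last step left them, time stands still between calls to the robot, and variables do not carry over. Pictures are saved under pics/ and viewed, about 8 in all and at most 12, crops included, and the job is handed in when it is done.

Besides the shell and the picture viewer there is one more tool, called after "Request:" by a JSON object that holds its "name" and its "arguments", one argument or row to a line. servo_tool: Moves the arm, as the interface text tells. Its arguments: {"type":"object","properties":{"targets":{"type":"array"},"squeeze":{"type":"number"}},"required":["targets"]}

```bash
mkdir -p pics; cat > h.py <<'E'
import numpy as np, cv2
from plant import r
def cal(n):
    c=r.get_calibration(n); return np.array(c["K"]),c["k1"],np.array(c["extrinsics"])
def ray(n,uv,c=None):
    K,k1,E=c or cal(n)
    d=np.array([(uv[0]-K[0,2])/K[0,0],(uv[1]-K[1,2])/K[1,1]]); s=d.copy()
    for _ in range(20): s=d/(1+k1*(s@s))
    v=E[:3,:3]@np.array([s[0],s[1],1]); return E[:3,3],v
def onz(n,uv,z,c=None):
    o,v=ray(n,uv,c); return o+v*(z-o[2])/v[2]
def proj(n,P,c=None):
    K,k1,E=c or cal(n)
    p=E[:3,:3].T@(np.asarray(P,float)-E[:3,3]); s=p[:2]/p[2]; s=s*(1+k1*(s@s))
    return K[:2,:2]@s+K[:2,2]
def tri(obs):
    A=np.zeros((3,3));b=np.zeros(3)
    for n,uv,c in obs:
        o,v=ray(n,uv,c); v=v/np.linalg.norm(v); M=np.eye(3)-np.outer(v,v); A+=M;b+=M@o
    return np.linalg.solve(A,b)
E
python3 - <<'E'
from h import *
print(r.get_state(), r.grasp_offset)
for n in ("scene","side","wrist"):
    im=r.capture(n); cv2.imwrite(f"pics/{n}0.png",im)
    c=cal(n); print(n,c[0].round(1).tolist(),c[1],c[2].round(3).tolist())
    for t in ("lid_center","spatula_center","heater","dropper","jar","cup","lid_blue_center","dial_green"):
        print(t,[(round(d["p"],2),[int(x) for x in d["extent"]]) for d in r.cut_out(t,n)])
E
```

```text
{'time_s': 0.0, 'joints': array([ 8.48601360e+01,  2.05893807e+01,  6.32781828e-01, -1.99042826e-02,
       -7.01371608e+01, -1.65080063e+01]), 'qd': array([-0.04729219,  0.02378024,  0.09966364,  0.03273188,  0.03524158,
       -0.0520269 ]), 'joint_torque': array([ 3.70185335e-04, -5.82723391e+01,  2.93047625e+01,  6.99716985e+00,
        6.90389556e-03, -1.56794044e-04]), 'tcp_pos': array([0.24884037, 0.62691157, 0.22563904]), 'eef_rot': array([ 1.79904788e+02, -8.70417680e-03, -2.16546413e+01]), 'contact_force': array([-0.73184491, -0.41292394,  0.42322666]), 'moment': array([-0.01493042,  0.02227796, -0.05048957]), 'gripper_width': 0.08710344872311208} -0.0188
scene [[614.5, 0.0, 321.3], [0.0, 614.5, 239.1], [0.0, 0.0, 1.0]] -0.11472207127631753 [[-0.327, 0.652, -0.683, 1.316], [0.945, 0.227, -0.236, 0.285], [0.002, -0.723, -0.691, 0.896], [0.0, 0.0, 0.0, 1.0]]
lid_center [(0.79, [452, 262, 477, 283])]
spatula_center [(0.98, [286, 237, 348, 286]), (0.17, [375, 257, 391, 273])]
heater [(0.71, [258, 229, 409, 335]), (0.61, [303, 227, 321, 246])]
dropper [(0.64, [446, 232, 460, 259
[... 711 characters left out ...]
r [(0.74, [314, 264, 331, 280]), (0.73, [241, 209, 257, 240])]
jar [(0.23, [354, 247, 382, 269]), (0.22, [315, 233, 327, 250])]
cup [(0.97, [282, 338, 337, 419]), (0.92, [369, 336, 419, 414]), (0.89, [277, 282, 322, 347]), (0.86, [431, 302, 477, 379]), (0.55, [346, 292, 396, 361])]
lid_blue_center [(0.8, [355, 249, 383, 268]), (0.3, [315, 235, 325, 249])]
dial_green [(0.49, [318, 247, 332, 266])]
wrist [[431.3, 0.0, 322.5], [0.0, 431.3, 233.7], [0.0, 0.0, 1.0]] 0.010728067931187081 [[-0.369, -0.89, -0.269, 0.323], [-0.93, 0.353, 0.107, 0.598], [-0.0, 0.29, -0.957, 0.385], [0.0, 0.0, 0.0, 1.0]]
lid_center []
spatula_center []
heater []
dropper []
jar []
cup []
lid_blue_center []
dial_green []
```

```bash
python3 - <<'E'
import cv2,numpy as np
s=cv2.imread("pics/scene0.png");d=cv2.imread("pics/side0.png")
a=cv2.resize(s[160:350,140:490],(800,434),interpolation=cv2.INTER_CUBIC)
cv2.imwrite("pics/a.png",a)
b=cv2.resize(d[190:430,220:500],(700,600),interpolation=cv2.INTER_CUBIC)
cv2.imwrite("pics/b.png",b)
E
```

```text
(no output)
```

View pics/a.png

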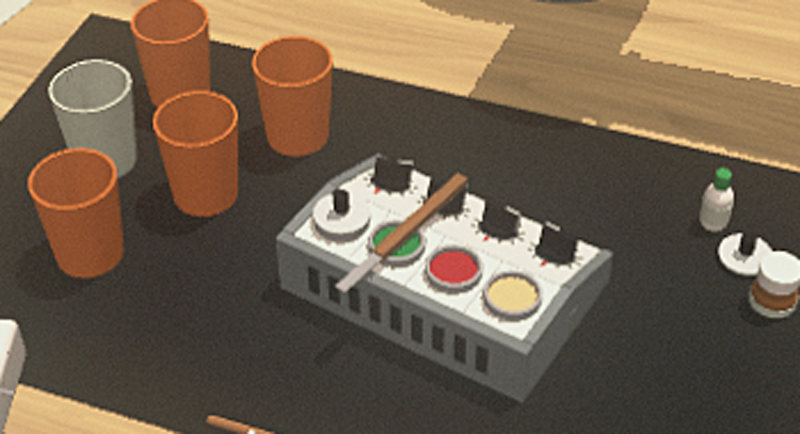

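View pics/b.png

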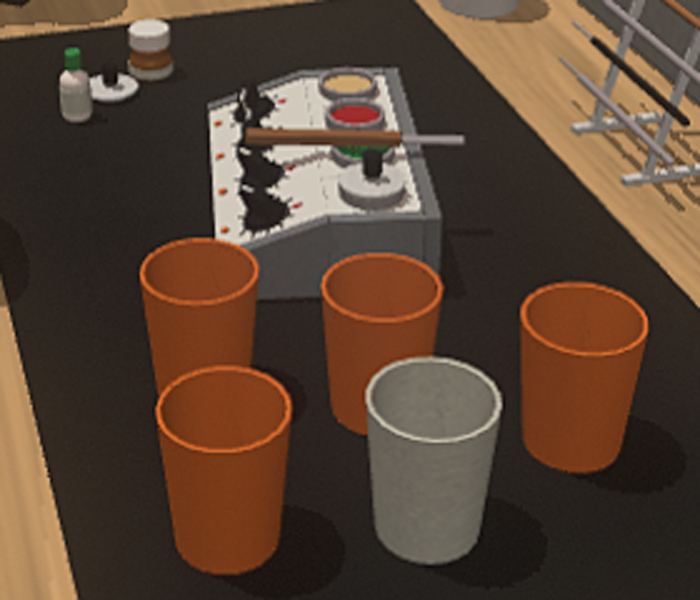

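The scene crop shows the heater with wells blue (lidded), green, red and beige from left to right; pixels are in the crop. The spatula runs from (465,180) to (340,290) over green at (397,243). The loose lid is at (745,252) between the dropper (717,200) and the jar (778,285). The cup meant is white at (95,115), and the other four cups are orange. Lid look-alikes are the blue-well lid at (341,215) and the loose lid at (745,252). Spatula look-alikes are the brown stick at the bottom edge (235,425) and the rack of tools at top right of the side picture; I choose the one over green.

```bash
python3 - <<'E'
from h import *
f=140/1; S=lambda x,y:(140+x*350/800-.5,160+y*190/434-.5); D=lambda x,y:(220+x*280/700-.5,190+y*240/600-.5)
cs,cd=cal("scene"),cal("side")
for nm,p,z in [("green",(397,243),.072),("red",(454,269),.072),("beige",(512,295),.072),("bluelidtop",(341,195),.095),("loose knob top",(748,238),.030),("loose disc",(745,254),.010),("dropper cap",(723,173),.064),("jar cap",(780,263),.047),("handle end",(460,180),.081),("handle/blade",(383,250),.078),("blade tip",(345,288),.078),("cup rim",(92,85),.094)]:
    print(nm,onz("scene",S(*p),z,cs).round(4))
print("side")
for nm,p,z in [("red",(355,114),.072),("beige",(348,83),.072),("bluelidtop",(374,155),.095),("loose disc",(112,88),.010),("dropper cap",(71,53),.064),("jar cap",(148,30),.047),("handle end",(248,134),.081),("handle/blade",(400,139),.078),("tip",(463,140),.078),("cup rim",(433,398),.094)]:
    print(nm,onz("side",D(*p),z,cd).round(4))
E
```

```text
green [0.5744 0.0137 0.072 ]
red [0.5866 0.0663 0.072 ]
beige [0.598  0.1178 0.072 ]
bluelidtop [ 0.5591 -0.0402  0.095 ]
loose knob top [0.432  0.2837 0.03  ]
loose disc [0.4318 0.2844 0.01  ]
dropper cap [0.3954 0.25   0.064 ]
jar cap [0.4695 0.3141 0.047 ]
handle end [0.496 0.042 0.081]
handle/blade [0.5909 0.0077 0.078 ]
blade tip [ 0.6391 -0.0063  0.078 ]
cup rim [ 0.4999 -0.3031  0.094 ]
side
red [0.5809 0.0627 0.072 ]
beige [0.5926 0.1146 0.072 ]
bluelidtop [ 0.5593 -0.0408  0.095 ]
loose disc [0.431  0.2827 0.01  ]
dropper cap [0.3931 0.2504 0.064 ]
jar cap [0.4716 0.3138 0.047 ]
handle end [0.4897 0.0394 0.081 ]
handle/blade [0.596  0.0049 0.078 ]
tip [ 0.6396 -0.0099  0.078 ]
cup rim [ 0.5005 -0.3043  0.094 ]
```

Request:
{"name": "servo_tool", "arguments": {
  "targets": [
    {"dx": 1.8, "dy": -3.4, "dz": 0},
    {"dx": 3.6, "dy": -6.8, "dz": 0},
    {"dx": 5.4, "dy": -10.2, "dz": 0},
    {"dx": 7.2, "dy": -13.6, "dz": 0},
    {"dx": 9, "dy": -17, "dz": 0},
    {"dx": 10.8, "dy": -20.4, "dz": 0},
    {"dx": 12.6, "dy": -23.8, "dz": 0},
    {"dx": 14.4, "dy": -27.2, "dz": 0},
    {"dx": 16.2, "dy": -30.6, "dz": 0},
    {"dx": 18, "dy": -34, "dz": 0}
  ]
}}

```text
validation failed for argument at $.ta...
```

```bash
python3 - <<'E'
from h import *
s=r.get_state(); c=cal("wrist"); im=r.capture("wrist"); cv2.imwrite("pics/w1.png",im); np.savez("w1.npz",K=c[0],k=c[1],E=c[2])
print(s["tcp_pos"],s["eef_rot"],s["time_s"])
for t in ("lid_center","dropper","jar"):
    print(t,[(round(d["p"],2),[int(x) for x in d["extent"]]) for d in r.cut_out(t,"wrist")])
E
```

```text
[0.24896161 0.62736767 0.2265736 ] [ 1.79998346e+02  4.13310458e-04 -2.16434869e+01] 1.35
lid_center []
dropper []
jar []
```

Request:
{"name": "servo_tool", "arguments": {
  "targets": [
    {"dx": 1.5, "dy": -3.3, "dz": 0},
    {"dx": 3, "dy": -6.6, "dz": 0},
    {"dx": 4.5, "dy": -10, "dz": 0},
    {"dx": 6, "dy": -13.4, "dz": 0},
    {"dx": 7.5, "dy": -16.8, "dz": 0},
    {"dx": 9, "dy": -20.2, "dz": 0},
    {"dx": 10.5, "dy": -23.6, "dz": 0},
    {"dx": 11, "dy": -25.5, "dz": 0},
    {"dx": 11, "dy": -25.5, "dz": 0},
    {"dx": 11, "dy": -25.5, "dz": 0}
  ]
}}

```text
validation failed for argument at $.ta...
```

```bash
python3 - <<'E'
from h import *
s=r.get_state(); c=cal("wrist"); im=r.capture("wrist"); cv2.imwrite("pics/w2.png",im); np.savez("w2.npz",K=c[0],k=c[1],E=c[2])
print(s["tcp_pos"],s["eef_rot"],s["time_s"],s["joints"])
for t in ("spatula_center","lid_blue_center"):
    print(t,[(round(d["p"],2),[int(x) for x in d["extent"]]) for d in r.cut_out(t,"wrist")])
E
```

```text
[0.24898201 0.62739185 0.22656039] [-1.79997860e+02  2.95733396e-03 -2.16475953e+01] 1.55 [ 8.48610907e+01  2.05460526e+01  6.82370246e-01 -2.36840803e-03
 -7.01334260e+01 -1.65078813e+01]
spatula_center []
lid_blue_center []
```

View pics/w1.png

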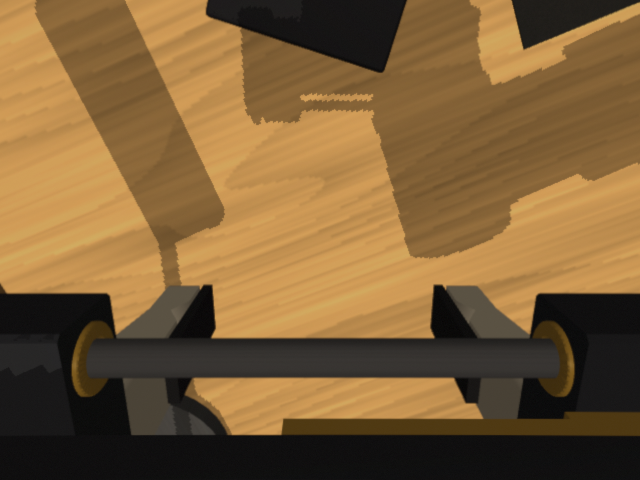

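View pics/w2.png

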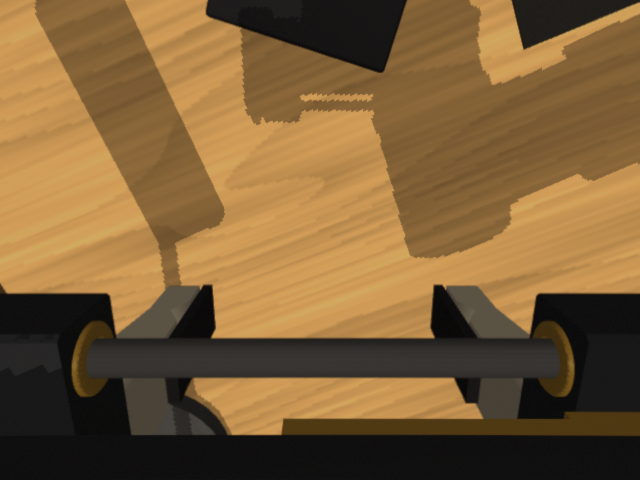

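Both moves were refused, apparently because every row needs all five keys. Both wrist pictures show only the wooden table and the fingers near (190,300) and (455,300). Image up is tool +x, so I should stop short of each thing I want to look at.

Request:
{"name": "servo_tool", "arguments": {
  "targets": [
    {"dx": 1.3, "dy": -3.2, "dz": 0, "spin": 0, "grip": 100},
    {"dx": 2.6, "dy": -6.4, "dz": 0, "spin": 0, "grip": 100},
    {"dx": 3.9, "dy": -9.6, "dz": 0, "spin": 0, "grip": 100},
    {"dx": 5.2, "dy": -12.8, "dz": 0, "spin": 0, "grip": 100},
    {"dx": 6.5, "dy": -16, "dz": 0, "spin": 0, "grip": 100},
    {"dx": 7.8, "dy": -19.2, "dz": 0, "spin": 0, "grip": 100},
    {"dx": 9.1, "dy": -22.4, "dz": 0, "spin": 0, "grip": 100},
    {"dx": 10.4, "dy": -25.6, "dz": 0, "spin": 0, "grip": 100},
    {"dx": 11.7, "dy": -28.8, "dz": 0, "spin": 0, "grip": 100},
    {"dx": 13, "dy": -32, "dz": 0, "spin": 0, "grip": 100}
  ]
}}

```text
time_s: 2.53
tcp_pos: [0.3793, 0.3058, 0.2269]
eef_rot: [-180.0, -0.0, -21.6]
contact_force: [1.0, -0.3, 0.5]
gripper_width: 0.0873
```

```bash
cat > snap.py <<'E'
import sys
from h import *
tag=sys.argv[1]
s=r.get_state(); c=cal("wrist"); im=r.capture("wrist"); cv2.imwrite(f"pics/{tag}.png",im); np.savez(tag+".npz",K=c[0],k=c[1],E=c[2])
print(s["tcp_pos"].round(4),s["eef_rot"].round(2),s["time_s"],s["joints"].round(1),"w",s["gripper_width"])
for t in sys.argv[2:]:
    print(t,[(round(d["p"],2),[int(x) for x in d["extent"]]) for d in r.cut_out(t,"wrist")])
E
python3 snap.py w3 lid_center dropper jar
```

```text
[0.3793 0.3058 0.2269] [-1.7995e+02 -1.0000e-02 -2.1630e+01] 2.5333 [ 62.1   2.6 -22.3   0.  -65.1   6.3] w 0.08728661218280502
lid_center [(0.75, [295, 104, 354, 158])]
dropper [(0.66, [362, 139, 394, 176])]
jar [(0.79, [238, 69, 290, 124])]
```

Request:
{"name": "servo_tool", "arguments": {
  "targets": [
    {"dx": 1.2, "dy": -3.2, "dz": 0, "spin": 0, "grip": 100},
    {"dx": 2.4, "dy": -6.4, "dz": 0, "spin": 0, "grip": 100},
    {"dx": 3.6, "dy": -9.6, "dz": 0, "spin": 0, "grip": 100},
    {"dx": 4.8, "dy": -12.8, "dz": 0, "spin": 0, "grip": 100},
    {"dx": 6, "dy": -16, "dz": 0, "spin": 0.05, "grip": 100},
    {"dx": 7.2, "dy": -19.2, "dz": 0, "spin": 0.05, "grip": 100},
    {"dx": 8.4, "dy": -22.4, "dz": 0, "spin": 0.05, "grip": 100},
    {"dx": 9, "dy": -25.6, "dz": 0, "spin": 0.05, "grip": 100},
    {"dx": 9, "dy": -26, "dz": 0, "spin": 0.05, "grip": 100},
    {"dx": 9, "dy": -26, "dz": 0, "spin": 0.05, "grip": 60}
  ]
}}

```text
time_s: 3.57
tcp_pos: [0.4694, 0.0466, 0.2264]
eef_rot: [180.0, 0.0, -18.9]
contact_force: [-1.0, 0.0, 0.7]
gripper_width: 0.0847
```

```bash
python3 snap.py w4 spatula_center lid_blue_center dial_red dial_green
```

```text
[0.4694 0.0466 0.2264] [ 1.7999e+02  1.0000e-02 -1.8910e+01] 3.5667 [ 29.7   1.  -24.   -0.  -65.   41.4] w 0.08468357396715999
spatula_center [(0.91, [308, 1, 325, 184]), (0.73, [244, 154, 285, 191])]
lid_blue_center [(0.67, [363, 9, 440, 89])]
dial_red [(0.67, [239, 155, 285, 192])]
dial_green [(0.83, [315, 146, 356, 194]), (0.28, [124, 23, 242, 223])]
```

View pics/w4.png

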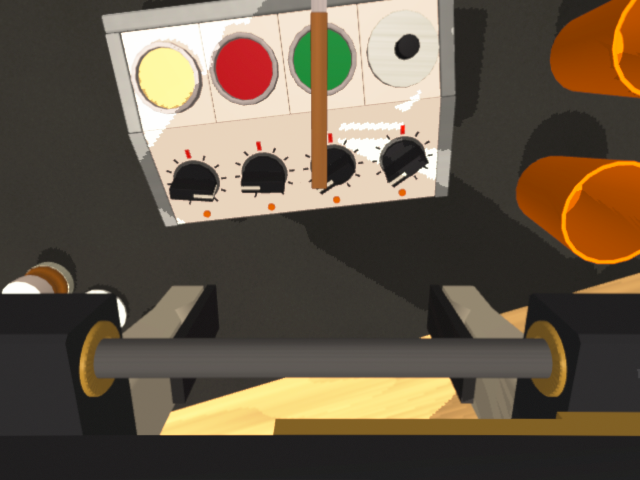

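The wrist picture shows all the wells: beige (168,77), red (243,68), green (322,60) and the blue lid with knob (407,46). The dials are at (195,183), (264,173), (335,166) and (405,160). The spatula handle runs from (319,187) to the blade at (319,10). The green dial's white pointer is at about (327,186), roughly 7 o'clock. This close view confirms the spatula and green-well choice.

```bash
python3 - <<'E'
from h import *
def ld(t): z=np.load(t+".npz"); return z["K"],float(z["k"]),z["E"]
c=ld("w4"); im=cv2.imread("pics/w4.png").astype(int); B,G,R=im[...,0],im[...,1],im[...,2]
g=np.zeros((480,640),bool); g[20:130,120:370]=1
W={}
for nm,m in (("beige",(R>200)&(G>180)&(B<170)),("red",(R>120)&(G<80)&(B<90)),("green",(G>90)&(R<80)&(B<110))):
    m=(m&g).astype(np.uint8); n,l,st,ce=cv2.connectedComponentsWithStats(m); i=1+st[1:,4].argmax()
    pts=cv2.findContours((l==i).astype(np.uint8),0,1)[0][0][:,0].astype(float)
    if nm=="green": pts=np.vstack([q[:,0] for q in cv2.findContours(m,0,1)[0] if len(q)>20]).astype(float); pts=cv2.convexHull(pts.astype(np.float32))[:,0]
    P=np.array([onz("wrist",p,.067,c)[:2] for p in pts])
    A=np.c_[2*P,np.ones(len(P))]; x=np.linalg.lstsq(A,(P**2).sum(1),rcond=None)[0]
    W[nm]=x[:2]; print(nm,st[i].tolist(),x[:2].round(4),"rad",np.sqrt(x[2]+x[:2]@x[:2]).round(4))
d=W["beige"]-W["red"]; print("yaw",np.degrees(np.arctan2(-d[0],d[1])),np.linalg.norm(d))
d=W["beige"]-W["green"]; yaw=np.arctan2(-d[0],d[1]); print("yaw",np.degrees(yaw),np.linalg.norm(d))
print("blue knob top",onz("wrist",(407,46),.095,c).round(4))
ex=np.array([np.cos(yaw),np.sin(yaw)]); ey=np.array([-ex[1],ex[0]])
for nm,uv in (("beige",(197,184)),("red",(264,174)),("green",(335,166)),("blue",(405,159))):
    print("dial",nm,onz("wrist",uv,.056,c).round(4),"mark")
for nm,uv in (("beige",(188,154)),("red",(259,146)),("green",(331,138)),("blue",(403,130))):
    print("mark",nm,(onz("wrist",uv,.054,c)).round(4))
for nm,uv,z in (("h end",(319,188),.081),("h junc",(319,10),.081)): print(nm,onz("wrist",uv,z,c).round(4))
m=[q for q in r.cut_out("spatula_center","wrist")][0]["mask"]; ys,xs=np.nonzero(m)
for lo,hi in ((20,50),(140,180)):
    k=(ys>=lo)&(ys<hi); print("sp",xs[k].mean(),ys[k].mean(),onz("wrist",(xs[k].mean(),ys[k].mean()),.08,c).round(4))
for nm,e,z in (("lid",[295,104,354,158],.01),("dropper",[362,139,394,176],.03),("jar",[238,69,290,124],.03)):
    print(nm,onz("wrist",((e[0]+e[2])/2,(e[1]+e[3])/2),z,ld("w3")).round(4))
im=cv2.imread("pics/w3.png")[40:200,210:420]; cv2.imwrite("pics/w3c.png",cv2.resize(im,None,fx=3,fy=3,interpolation=cv2.INTER_CUBIC))
E
```

```text
beige [139, 47, 55, 62, 2589] [0.595 0.118] rad 0.0189
red [216, 38, 57, 62, 2739] [0.5832 0.0649] rad 0.0194
green [327, 30, 24, 60, 1085] [0.5712 0.0119] rad 0.0196
yaw -12.541242090813805 0.05436743523835132
yaw -12.601604465229409 0.10875486837680164
blue knob top [ 0.5593 -0.0398  0.095 ]
dial beige [0.5192 0.1314 0.056 ] mark
dial red [0.5097 0.0798 0.056 ] mark
dial green [0.4979 0.0265 0.056 ] mark
dial blue [ 0.4857 -0.0253  0.056 ] mark
mark beige [0.5423 0.1292 0.054 ]
mark red [0.5305 0.0761 0.054 ]
mark green [0.5185 0.0228 0.054 ]
mark blue [ 0.5066 -0.03    0.054 ]
h end [0.4903 0.0418 0.081 ]
h junc [0.5984 0.0045 0.081 ]
sp 318.6003937007874 34.076771653543304 [0.5855 0.0093 0.08  ]
sp 318.5 159.5 [0.5094 0.0356 0.08  ]
lid [0.4314 0.2833 0.01  ]
dropper [0.3968 0.25   0.03  ]
jar [0.4746 0.3174 0.03  ]
```

View pics/w3c.png

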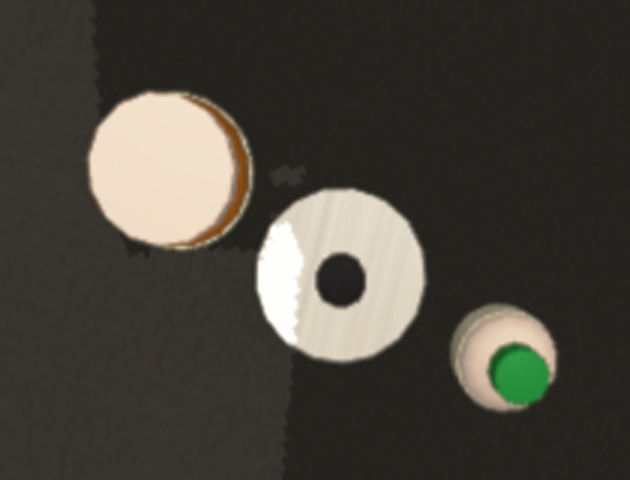

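The crop shows the lid with its knob at (341,280), the jar cap upper left at (165,170) and the bottle lower right at (503,360). The bottle–jar line lies at about 41°, so the jaws must close across it. Now the spatula.

Request:
{"name": "servo_tool", "arguments": {
  "targets": [
    {"dx": 1.5, "dy": -0.5, "dz": -3.2, "spin": 0, "grip": 34},
    {"dx": 3, "dy": -1, "dz": -6.4, "spin": 0, "grip": 34},
    {"dx": 5, "dy": -1.5, "dz": -9, "spin": 0, "grip": 34},
    {"dx": 6.7, "dy": -2.1, "dz": -11, "spin": 0, "grip": 34},
    {"dx": 6.7, "dy": -2.1, "dz": -12, "spin": 0, "grip": 34},
    {"dx": 6.7, "dy": -2.1, "dz": -12, "spin": 0, "grip": 34},
    {"dx": 6.7, "dy": -2.1, "dz": -13.5, "spin": 0, "grip": 34},
    {"dx": 6.7, "dy": -2.1, "dz": -15, "spin": 0, "grip": 34},
    {"dx": 6.7, "dy": -2.1, "dz": -15.9, "spin": 0, "grip": 34},
    {"dx": 6.7, "dy": -2.1, "dz": -15.9, "spin": 0, "grip": 34}
  ],
  "squeeze": 25
}}

```text
time_s: 4.7
tcp_pos: [0.5348, 0.0267, 0.0669]
eef_rot: [179.9, 0.1, -18.7]
contact_force: [0.5, -1.4, -1.1]
gripper_width: 0.0298
```

Request:
{"name": "servo_tool", "arguments": {
  "targets": [
    {"dx": 0, "dy": 0, "dz": 0, "spin": 0, "grip": 0},
    {"dx": 0, "dy": 0, "dz": 0, "spin": 0, "grip": 0},
    {"dx": 0, "dy": 0, "dz": 0, "spin": 0, "grip": 0},
    {"dx": 0, "dy": 0, "dz": 0, "spin": 0, "grip": 0},
    {"dx": 0, "dy": 0, "dz": 0, "spin": 0, "grip": 0},
    {"dx": 0, "dy": 0, "dz": 0, "spin": 0, "grip": 0},
    {"dx": 0, "dy": 0, "dz": 0, "spin": 0, "grip": 0},
    {"dx": 0, "dy": 0, "dz": 0.5, "spin": 0, "grip": 0},
    {"dx": 0, "dy": 0, "dz": 1, "spin": 0, "grip": 0},
    {"dx": 0, "dy": 0, "dz": 1.5, "spin": 0, "grip": 0}
  ]
}}

```text
time_s: 5.53
tcp_pos: [0.5358, 0.0262, 0.0829]
eef_rot: [180.0, 0.0, -18.8]
contact_force: [0.2, -0.7, -0.4]
gripper_width: 0.0107
```

The spatula is held (10.7 mm), but the tips reach about 5 mm below it, so it would drop when laid down. I'll set it back and regrip with the tips level with its underside.

Request:
{"name": "servo_tool", "arguments": {
  "targets": [
    {"dx": 0, "dy": 0, "dz": -0.7, "spin": 0, "grip": 0},
    {"dx": 0, "dy": 0, "dz": -1.2, "spin": 0, "grip": 0},
    {"dx": 0, "dy": 0, "dz": -1.5, "spin": 0, "grip": 0},
    {"dx": 0, "dy": 0, "dz": -1.5, "spin": 0, "grip": 25},
    {"dx": 0, "dy": 0, "dz": -1.5, "spin": 0, "grip": 25},
    {"dx": 0, "dy": 0, "dz": -1.5, "spin": 0, "grip": 25},
    {"dx": 0, "dy": 0, "dz": -0.9, "spin": 0, "grip": 25},
    {"dx": 0, "dy": 0, "dz": -0.9, "spin": 0, "grip": 25},
    {"dx": 0, "dy": 0, "dz": -0.9, "spin": 0, "grip": 0},
    {"dx": 0, "dy": 0, "dz": -0.9, "spin": 0, "grip": 0}
  ]
}}

```text
time_s: 6.37
tcp_pos: [0.5361, 0.0264, 0.0738]
eef_rot: [-180.0, -0.0, -18.8]
contact_force: [-0.2, 0.0, -0.5]
gripper_width: 0.0139
```

Request:
{"name": "servo_tool", "arguments": {
  "targets": [
    {"dx": 0, "dy": 0, "dz": 0, "spin": 0, "grip": 0},
    {"dx": 0, "dy": 0, "dz": 0, "spin": 0, "grip": 0},
    {"dx": 0, "dy": 0, "dz": 0, "spin": 0, "grip": 0},
    {"dx": 0, "dy": 0, "dz": 0, "spin": 0, "grip": 0},
    {"dx": 0, "dy": 0, "dz": 0, "spin": 0, "grip": 0},
    {"dx": 0, "dy": 0, "dz": 0.6, "spin": 0, "grip": 0},
    {"dx": 0, "dy": 0, "dz": 1.6, "spin": 0, "grip": 0},
    {"dx": 0, "dy": 0, "dz": 3, "spin": 0, "grip": 0},
    {"dx": 0, "dy": 0, "dz": 5, "spin": 0, "grip": 0},
    {"dx": 0, "dy": 0, "dz": 7, "spin": 0, "grip": 0}
  ]
}}

```text
time_s: 7.2
tcp_pos: [0.5358, 0.0262, 0.1449]
eef_rot: [180.0, 0.0, -18.8]
contact_force: [0.2, 0.5, -0.9]
gripper_width: 0.0108
```

```bash
python3 snap.py w5; python3 - <<'E'
from h import *
cv2.imwrite("pics/sd5.png",r.capture("side")); cv2.imwrite("pics/sc5.png",r.capture("scene"))
a=cv2.imread("pics/sd5.png")[130:330,240:480]; b=cv2.imread("pics/w5.png")[0:300,160:480]
cv2.imwrite("pics/v5.png",np.hstack([cv2.resize(a,(480,400)),cv2.resize(b,(320,400))]))
E
```

```text
[0.5358 0.0262 0.1449] [ 1.7997e+02  2.0000e-02 -1.8780e+01] 7.2 [ 23.8  11.6 -23.3   0.  -55.1  47.5] w 0.010758557366186696
```

View pics/v5.png

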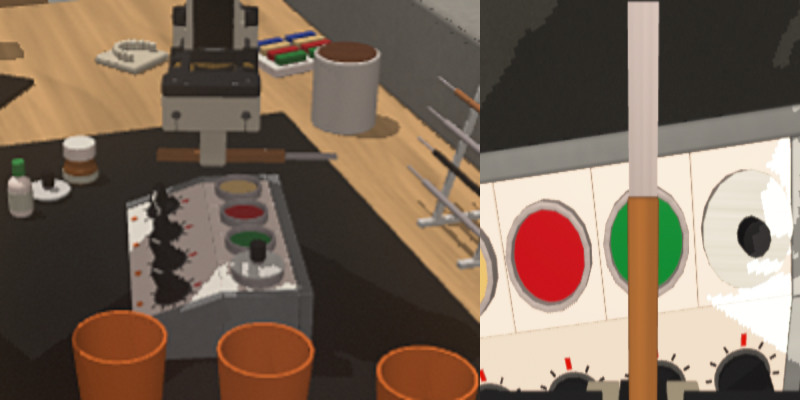

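The side and wrist views show the spatula held level above the heater, with red, green and the blue lid undisturbed below. I'll check where the mat ends before placing it.

```bash
python3 - <<'E'
from h import *
# mat edges: scene0 bottom edge & side right edge
for n,uv in (("scene",(145,330)),("scene",(232,346)),("scene",(480,254)),("scene",(400,215)),("side",(406,222)),("side",(386,190)),("side",(428,250)),("side",(250,199))): print(n,uv,onz(n,uv,.002).round(3))
s=cv2.imread("pics/sc5.png"); 
g=s[:,:,0].astype(int); 
for u in (300,360,420,470,520): 
    col=s[:,u].max(1).astype(int); print(u,[v for v in range(300,479) if col[v]>110 and col[v-4]<80][:3])
E
```

```text
scene (145, 330) [ 0.768 -0.247  0.002]
scene (232, 346) [ 0.746 -0.08   0.002]
scene (480, 254) [0.366 0.305 0.002]
scene (400, 215) [0.303 0.119 0.002]
side (406, 222) [0.741 0.219 0.002]
side (386, 190) [0.761 0.4   0.002]
side (428, 250) [0.735 0.086 0.002]
side (250, 199) [0.427 0.445 0.002]
300 [361, 362, 363]
360 [391, 392, 393]
420 [409, 410, 411]
470 [418, 419, 420]
520 [424, 427]
```

Request:
{"name": "servo_tool", "arguments": {
  "targets": [
    {"dx": 0.3, "dy": 1.5, "dz": 1, "spin": 0, "grip": 0},
    {"dx": 0.9, "dy": 4.5, "dz": 1, "spin": 0, "grip": 0},
    {"dx": 1.6, "dy": 8, "dz": 1, "spin": 0, "grip": 0},
    {"dx": 2.3, "dy": 11.5, "dz": 1, "spin": 0, "grip": 0},
    {"dx": 3.1, "dy": 15, "dz": 0, "spin": 0, "grip": 0},
    {"dx": 3.9, "dy": 18.5, "dz": -1, "spin": 0, "grip": 0},
    {"dx": 4.6, "dy": 22, "dz": -2, "spin": 0, "grip": 0},
    {"dx": 5.1, "dy": 24.5, "dz": -4, "spin": 0, "grip": 0},
    {"dx": 5.4, "dy": 25.7, "dz": -6, "spin": 0, "grip": 0},
    {"dx": 5.4, "dy": 25.7, "dz": -8, "spin": 0, "grip": 0}
  ]
}}

```text
time_s: 8.18
tcp_pos: [0.5902, 0.287, 0.0621]
eef_rot: [-180.0, -0.0, -18.6]
contact_force: [0.7, -0.2, -0.5]
gripper_width: 0.0108
```

Request:
{"name": "servo_tool", "arguments": {
  "targets": [
    {"dx": 0, "dy": 0, "dz": -2, "spin": 0, "grip": 0},
    {"dx": 0, "dy": 0, "dz": -3.5, "spin": 0, "grip": 0},
    {"dx": 0, "dy": 0, "dz": -4.6, "spin": 0, "grip": 0},
    {"dx": 0, "dy": 0, "dz": -5.2, "spin": 0, "grip": 0},
    {"dx": 0, "dy": 0, "dz": -5.6, "spin": 0, "grip": 0},
    {"dx": 0, "dy": 0, "dz": -5.8, "spin": 0, "grip": 0},
    {"dx": 0, "dy": 0, "dz": -5.9, "spin": 0, "grip": 0},
    {"dx": 0, "dy": 0, "dz": -6, "spin": 0, "grip": 0},
    {"dx": 0, "dy": 0, "dz": -6.05, "spin": 0, "grip": 0},
    {"dx": 0, "dy": 0, "dz": -6.05, "spin": 0, "grip": 0}
  ]
}}

```text
time_s: 9.02
tcp_pos: [0.5903, 0.2836, 0.0037]
eef_rot: [-179.9, -0.0, -18.8]
contact_force: [0.7, 0.8, 0.5]
gripper_width: 0.0104
```

Request:
{"name": "servo_tool", "arguments": {
  "targets": [
    {"dx": 0, "dy": 0, "dz": -0.05, "spin": 0, "grip": 0},
    {"dx": 0, "dy": 0, "dz": -0.05, "spin": 0, "grip": 8},
    {"dx": 0, "dy": 0, "dz": -0.05, "spin": 0, "grip": 14},
    {"dx": 0, "dy": 0, "dz": -0.05, "spin": 0, "grip": 20},
    {"dx": 0, "dy": 0, "dz": -0.05, "spin": 0, "grip": 30},
    {"dx": 0, "dy": 0, "dz": -0.05, "spin": 0, "grip": 30},
    {"dx": 0, "dy": 0, "dz": 1, "spin": 0, "grip": 30},
    {"dx": 0, "dy": 0, "dz": 4, "spin": 0, "grip": 30},
    {"dx": 0, "dy": 0, "dz": 8, "spin": 0, "grip": 34},
    {"dx": 0, "dy": 0, "dz": 12, "spin": 0, "grip": 34}
  ]
}}

```text
time_s: 9.85
tcp_pos: [0.5894, 0.2828, 0.1242]
eef_rot: [179.9, 0.1, -18.8]
contact_force: [1.4, 1.5, -0.1]
gripper_width: 0.0299
```

```bash
python3 snap.py w6 spatula_center; python3 - <<'E'
from h import *
z=np.load("w3.npz"); c=(z["K"],float(z["k"]),z["E"])
im=cv2.imread("pics/w3.png"); m=((im.max(2)<60)).astype(np.uint8)[95:165,290:360]
n,l,st,ce=cv2.connectedComponentsWithStats(m)
for i in range(1,n):
    if 50<st[i,4]<800: print(st[i].tolist(),ce[i]+[290,95],"knob@.03",onz("wrist",ce[i]+[290,95],.030,c).round(4))
E
```

```text
[0.5894 0.2828 0.1242] [ 1.7988e+02  6.0000e-02 -1.8780e+01] 9.85 [ 42.7  23.   -9.6   0.  -57.5  28.5] w 0.029918080428997584
spatula_center [(0.76, [308, 48, 328, 292])]
[26, 30, 15, 17, 199] [323.13065327 133.05025126] knob@.03 [0.4315 0.2845 0.03  ]
```

Request:
{"name": "servo_tool", "arguments": {
  "targets": [
    {"dx": -1.8, "dy": 0, "dz": 0, "spin": 0.12, "grip": 34},
    {"dx": -3.6, "dy": 0, "dz": 0, "spin": 0.24, "grip": 34},
    {"dx": -5.4, "dy": 0, "dz": 0, "spin": 0.36, "grip": 34},
    {"dx": -7.2, "dy": 0, "dz": 0, "spin": 0.48, "grip": 34},
    {"dx": -9, "dy": 0, "dz": 0, "spin": 0.6, "grip": 34},
    {"dx": -11, "dy": 0, "dz": 0, "spin": 0.72, "grip": 34},
    {"dx": -13, "dy": 0, "dz": 0, "spin": 0.84, "grip": 34},
    {"dx": -15, "dy": 0.1, "dz": 0, "spin": 0.96, "grip": 34},
    {"dx": -15.8, "dy": 0.1, "dz": -1, "spin": 1.045, "grip": 34},
    {"dx": -15.8, "dy": 0.1, "dz": -2, "spin": 1.045, "grip": 34}
  ]
}}

```text
time_s: 10.78
tcp_pos: [0.4309, 0.2848, 0.1043]
eef_rot: [-180.0, -0.1, 41.4]
contact_force: [-0.5, -0.5, -1.1]
gripper_width: 0.0296
```

Request:
{"name": "servo_tool", "arguments": {
  "targets": [
    {"dx": 0, "dy": 0, "dz": 0, "spin": 0, "grip": 34},
    {"dx": 0, "dy": 0, "dz": -1.5, "spin": 0, "grip": 34},
    {"dx": 0, "dy": 0, "dz": -3, "spin": 0, "grip": 34},
    {"dx": 0, "dy": 0, "dz": -4.5, "spin": 0, "grip": 34},
    {"dx": 0, "dy": 0, "dz": -6, "spin": 0, "grip": 34},
    {"dx": 0, "dy": 0, "dz": -7, "spin": 0, "grip": 34},
    {"dx": 0, "dy": 0, "dz": -8, "spin": 0, "grip": 34},
    {"dx": 0, "dy": 0, "dz": -8.6, "spin": 0, "grip": 34},
    {"dx": 0, "dy": 0, "dz": -8.9, "spin": 0, "grip": 34},
    {"dx": 0, "dy": 0, "dz": -8.9, "spin": 0, "grip": 34}
  ],
  "squeeze": 20
}}

```text
time_s: 11.62
tcp_pos: [0.432, 0.2842, 0.0136]
eef_rot: [180.0, 0.1, 41.1]
contact_force: [0.3, 0.2, -0.0]
gripper_width: 0.0297
```

Request:
{"name": "servo_tool", "arguments": {
  "targets": [
    {"dx": 0, "dy": 0, "dz": 0, "spin": 0, "grip": 0},
    {"dx": 0, "dy": 0, "dz": 0, "spin": 0, "grip": 0},
    {"dx": 0, "dy": 0, "dz": 0, "spin": 0, "grip": 0},
    {"dx": 0, "dy": 0, "dz": 0, "spin": 0, "grip": 0},
    {"dx": 0, "dy": 0, "dz": 0, "spin": 0, "grip": 0},
    {"dx": 0, "dy": 0, "dz": 0, "spin": 0, "grip": 0},
    {"dx": 0, "dy": 0, "dz": 0.5, "spin": 0, "grip": 0},
    {"dx": 0, "dy": 0, "dz": 1.5, "spin": 0, "grip": 0},
    {"dx": 0, "dy": 0, "dz": 3, "spin": 0, "grip": 0},
    {"dx": 0, "dy": 0, "dz": 6, "spin": 0, "grip": 0}
  ]
}}

```text
time_s: 12.45
tcp_pos: [0.4305, 0.2826, 0.0728]
eef_rot: [180.0, 0.3, 41.1]
contact_force: [0.4, 0.7, -0.7]
gripper_width: 0.0131
```

```bash
python3 snap.py w7 lid_center dropper jar; python3 - <<'E'
from h import *
s=r.capture("side"); cv2.imwrite("pics/sd7.png",s)
b=cv2.imread("pics/w7.png")[0:400,80:560]
cv2.imwrite("pics/v7.png",np.hstack([cv2.resize(s[120:300,200:380],(400,400)),cv2.resize(b,(400,400))]))
E
```

```text
[0.4305 0.2826 0.0728] [179.96   0.32  41.06] 12.45 [ 55.1  14.8 -30.4  -0.1 -45.   76. ] w 0.013090841702746023
lid_center [(0.82, [267, 247, 377, 335])]
dropper [(0.83, [310, 378, 340, 403])]
jar [(0.77, [284, 108, 369, 204])]
```

View pics/v7.png

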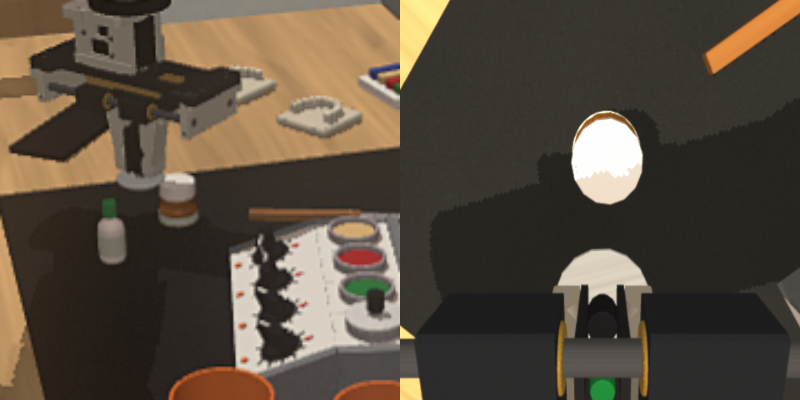

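The lid is held clear of the mat, apparently level, with the bottle and jar standing; the spatula lies flat on the mat. Next I measure where the lid sits relative to the tool.

```bash
python3 - <<'E'
from h import *
z=np.load("w7.npz"); c=(z["K"],float(z["k"]),z["E"])
s=r.get_state(); T=s["tcp_pos"]; yaw=np.radians(s["eef_rot"][2])
ex=np.array([np.cos(yaw),np.sin(yaw),0]); ey=np.array([-ex[1],ex[0],0])
m=r.cut_out("lid_center","wrist")[0]["mask"]
print("time",s["time_s"],T)
ys,xs=np.nonzero(m)
# leading-edge contour: topmost mask pixel per column, well above fingers (outer disc edge)
P=[]
for u in range(xs.min(),xs.max()+1):
    v=ys[xs==u].min()
    if v<275: P.append((onz("wrist",(u,v-.5),T[2]-.0036-.0005,c)-T)[:2])
P=np.array(P); L=np.c_[P@ex[:2],P@ey[:2]]
from scipy.optimize import least_squares
f=lambda q:np.hypot(L[:,0]-q[0],L[:,1]-q[1])-.024
q=least_squares(f,[0,0]); print("lid centre in tool x / left (mm)",q.x*1e3,"rms",np.sqrt((q.fun**2).mean())*1e3,len(P))
q=least_squares(lambda q:np.hypot(L[:,0]-q[0],L[:,1]-q[1])-q[2],[0,0,.024]); print(q.x*1e3)
E
```

```text
time 12.7 [0.43187079 0.28430497 0.07451183]
lid centre in tool x / left (mm) [-1.95934205 -0.99437468] rms 0.27116951401863254 99
[-0.39568479 -0.99665666 22.62288504]
```

Request:
{"name": "servo_tool", "arguments": {
  "targets": [
    {"dx": 0, "dy": 0, "dz": 3, "spin": 0, "grip": 0},
    {"dx": 0.4, "dy": -0.8, "dz": 6, "spin": 0, "grip": 0},
    {"dx": 1.6, "dy": -3.1, "dz": 7, "spin": 0, "grip": 0},
    {"dx": 3.2, "dy": -6.2, "dz": 7, "spin": 0, "grip": 0},
    {"dx": 4.9, "dy": -9.5, "dz": 7, "spin": 0, "grip": 0},
    {"dx": 6.6, "dy": -12.9, "dz": 7, "spin": 0, "grip": 0},
    {"dx": 8.3, "dy": -16.3, "dz": 7, "spin": 0, "grip": 0},
    {"dx": 10, "dy": -19.7, "dz": 7, "spin": 0, "grip": 0},
    {"dx": 11.6, "dy": -22.8, "dz": 7, "spin": 0, "grip": 0},
    {"dx": 12.8, "dy": -25.1, "dz": 7, "spin": 0, "grip": 0}
  ]
}}

```text
time_s: 13.58
tcp_pos: [0.5601, 0.0307, 0.1429]
eef_rot: [-180.0, 0.1, 41.0]
contact_force: [0.4, 0.3, 0.2]
gripper_width: 0.0131
```

Request:
{"name": "servo_tool", "arguments": {
  "targets": [
    {"dx": 0.7, "dy": -1.3, "dz": 0, "spin": 0, "grip": 0},
    {"dx": 1.1, "dy": -2.1, "dz": 0, "spin": 0, "grip": 0},
    {"dx": 1.1, "dy": -2.1, "dz": -1, "spin": 0, "grip": 0},
    {"dx": 1.1, "dy": -2.1, "dz": -2, "spin": 0, "grip": 0},
    {"dx": 1.1, "dy": -2.1, "dz": -3, "spin": 0, "grip": 0},
    {"dx": 1.1, "dy": -2.1, "dz": -3.6, "spin": 0, "grip": 0},
    {"dx": 1.1, "dy": -2.1, "dz": -3.6, "spin": 0, "grip": 0},
    {"dx": 1.1, "dy": -2.1, "dz": -3.6, "spin": 0, "grip": 0},
    {"dx": 1.1, "dy": -2.1, "dz": -3.6, "spin": 0, "grip": 0},
    {"dx": 1.1, "dy": -2.1, "dz": -3.6, "spin": 0, "grip": 0}
  ]
}}

```text
time_s: 14.42
tcp_pos: [0.5713, 0.0128, 0.1086]
eef_rot: [180.0, -0.0, 41.1]
contact_force: [-0.2, 0.4, -0.1]
gripper_width: 0.0132
```

```bash
python3 snap.py w8 lid_center; python3 - <<'E'
from h import *
from scipy.optimize import least_squares
z=np.load("w8.npz"); c=(z["K"],float(z["k"]),z["E"]); im=cv2.imread("pics/w8.png")
s=r.get_state(); T=s["tcp_pos"]; print(T)
m=r.cut_out("lid_center","wrist")[0]["mask"]; ys,xs=np.nonzero(m); print(xs.min(),xs.max(),ys.min(),ys.max())
P=np.array([onz("wrist",(u,ys[xs==u].min()-.5),T[2]-.0041,c)[:2] for u in range(xs.min()+3,xs.max()-2)]); 
q=least_squares(lambda q:np.hypot(*(P-q).T)-.024,T[:2]); print("lid",q.x.round(4),np.abs(q.fun).max())
for nm,uv in (("red mark/green c",proj("wrist",(.5712,.0119,.072),c)),("lid",proj("wrist",T-[0,0,.0041],c))): print(nm,uv)
v=im.copy()
for cen,zz,rad,col in (((.5712,.0119),.072,.0235,(255,0,255)),((.5712,.0119),.072,.02,(255,0,255)),((.5832,.0649),.072,.0235,(255,0,0)),((.5593,-.0406),.075,.024,(0,255,255)),(T[:2],T[2]-.0041,.024,(0,255,0))):
    for a in np.linspace(0,6.28,120):
        p=proj("wrist",(cen[0]+rad*np.cos(a),cen[1]+rad*np.sin(a),zz),c); cv2.circle(v,tuple(int(round(t)) for t in p),0,col,-1)
sd=r.capture("side"); cv2.imwrite("pics/sd8.png",sd)
cv2.imwrite("pics/v8.png",np.hstack([cv2.resize(sd[170:290,290:410],(400,400),interpolation=cv2.INTER_CUBIC),cv2.resize(v[120:420,170:470],(400,400))]))
E
```

```text
[0.5713 0.0128 0.1086] [ 1.7997e+02 -5.0000e-02  4.1130e+01] 14.4167 [ 20.9  16.9 -21.5   0.  -51.6 110.2] w 0.013246960136996892
lid_center [(0.76, [269, 249, 380, 336])]
[0.5713212  0.01261208 0.10861615]
270 376 249 337
lid [0.5712 0.012 ] 0.0005332127481128407
red mark/green c [321.93114562 273.56970259]
lid [320.79141008 301.94646471]
```

View pics/v8.png

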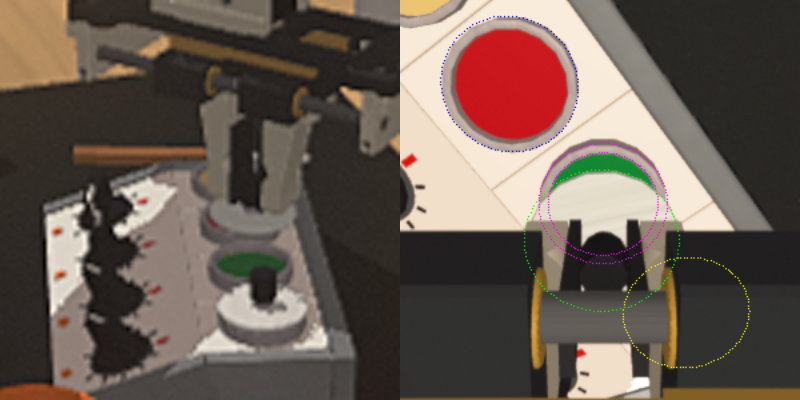

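The wrist overlay shows the predicted red and green rings lying on the real ones and the lid edge on its predicted circle. The lid is at (0.5712, 0.0120) against the well at (0.5712, 0.0119), so I lower it gently.

Request:
{"name": "servo_tool", "arguments": {
  "targets": [
    {"dx": 0, "dy": 0, "dz": -0.6, "spin": 0, "grip": 0},
    {"dx": 0, "dy": 0, "dz": -1.2, "spin": 0, "grip": 0},
    {"dx": 0, "dy": 0, "dz": -1.7, "spin": 0, "grip": 0},
    {"dx": 0, "dy": 0, "dz": -2.1, "spin": 0, "grip": 0},
    {"dx": 0, "dy": 0, "dz": -2.4, "spin": 0, "grip": 0},
    {"dx": 0, "dy": 0, "dz": -2.6, "spin": 0, "grip": 0},
    {"dx": 0, "dy": 0, "dz": -2.7, "spin": 0, "grip": 0},
    {"dx": 0, "dy": 0, "dz": -2.75, "spin": 0, "grip": 0},
    {"dx": 0, "dy": 0, "dz": -2.8, "spin": 0, "grip": 0},
    {"dx": 0, "dy": 0, "dz": -2.8, "spin": 0, "grip": 0}
  ]
}}

```text
time_s: 15.45
tcp_pos: [0.5711, 0.0124, 0.0801]
eef_rot: [180.0, -0.0, 41.1]
contact_force: [-0.4, 0.2, -0.2]
gripper_width: 0.0133
```

Request:
{"name": "servo_tool", "arguments": {
  "targets": [
    {"dx": 0, "dy": 0, "dz": -0.05, "spin": 0, "grip": 0},
    {"dx": 0, "dy": 0, "dz": -0.1, "spin": 0, "grip": 0},
    {"dx": 0, "dy": 0, "dz": -0.12, "spin": 0, "grip": 0},
    {"dx": 0, "dy": 0, "dz": -0.14, "spin": 0, "grip": 0},
    {"dx": 0, "dy": 0, "dz": -0.16, "spin": 0, "grip": 0},
    {"dx": 0, "dy": 0, "dz": -0.18, "spin": 0, "grip": 0},
    {"dx": 0, "dy": 0, "dz": -0.2, "spin": 0, "grip": 0},
    {"dx": 0, "dy": 0, "dz": -0.2, "spin": 0, "grip": 0},
    {"dx": 0, "dy": 0, "dz": -0.2, "spin": 0, "grip": 0},
    {"dx": 0, "dy": 0, "dz": -0.2, "spin": 0, "grip": 0}
  ]
}}

```text
time_s: 16.28
tcp_pos: [0.5712, 0.0124, 0.0796]
eef_rot: [180.0, -0.0, 41.1]
contact_force: [-4.2, 1.2, 12.0]
gripper_width: 0.0132
```

Contact came at 0.0796 (home expected near 0.0786; a step caught on the rim would read near 0.0836), so the step is in the bore. I ease the press, release and rise.

Request:
{"name": "servo_tool", "arguments": {
  "targets": [
    {"dx": 0, "dy": 0, "dz": 0.08, "spin": 0, "grip": 0},
    {"dx": 0, "dy": 0, "dz": 0.1, "spin": 0, "grip": 8},
    {"dx": 0, "dy": 0, "dz": 0.1, "spin": 0, "grip": 17},
    {"dx": 0, "dy": 0, "dz": 0.1, "spin": 0, "grip": 20},
    {"dx": 0, "dy": 0, "dz": 0.1, "spin": 0, "grip": 25},
    {"dx": 0, "dy": 0, "dz": 0.1, "spin": 0, "grip": 30},
    {"dx": 0, "dy": 0, "dz": 0.1, "spin": 0, "grip": 30},
    {"dx": 0, "dy": 0, "dz": 1, "spin": 0, "grip": 30},
    {"dx": 0, "dy": 0, "dz": 2.5, "spin": 0, "grip": 30},
    {"dx": 0, "dy": 0, "dz": 5, "spin": 0, "grip": 30}
  ]
}}

```text
time_s: 17.12
tcp_pos: [0.5695, 0.012, 0.127]
eef_rot: [-179.9, 0.2, 41.1]
contact_force: [0.5, -0.1, -0.4]
gripper_width: 0.0262
```

Request:
{"name": "servo_tool", "arguments": {
  "targets": [
    {"dx": -1.5, "dy": 0.4, "dz": 2, "spin": -0.12, "grip": 30},
    {"dx": -3, "dy": 0.8, "dz": 4, "spin": -0.24, "grip": 30},
    {"dx": -4.5, "dy": 1.2, "dz": 6, "spin": -0.36, "grip": 30},
    {"dx": -6, "dy": 1.6, "dz": 8, "spin": -0.48, "grip": 30},
    {"dx": -7.5, "dy": 2, "dz": 9, "spin": -0.6, "grip": 30},
    {"dx": -9, "dy": 2.4, "dz": 10, "spin": -0.72, "grip": 30},
    {"dx": -10.5, "dy": 2.8, "dz": 10, "spin": -0.84, "grip": 30},
    {"dx": -11.5, "dy": 3, "dz": 10, "spin": -0.94, "grip": 30},
    {"dx": -11.5, "dy": 3, "dz": 10, "spin": -0.94, "grip": 30},
    {"dx": -11.5, "dy": 3, "dz": 10, "spin": -0.94, "grip": 30}
  ]
}}

```text
time_s: 17.95
tcp_pos: [0.456, 0.0425, 0.229]
eef_rot: [-179.9, -0.1, -12.6]
contact_force: [0.9, -0.1, 0.7]
gripper_width: 0.0257
```

```bash
python3 snap.py w9 lid_center dial_green; python3 - <<'E'
from h import *
sd=r.capture("side"); cv2.imwrite("pics/sd9.png",sd)
w=cv2.imread("pics/w9.png")
cv2.imwrite("pics/v9.png",np.hstack([cv2.resize(sd[200:290,295:405],(400,327),interpolation=cv2.INTER_CUBIC),cv2.resize(w[0:245,170:470],(400,327),interpolation=cv2.INTER_CUBIC)]))
E
```

```text
[0.456  0.0425 0.229 ] [-1.7994e+02 -8.0000e-02 -1.2570e+01] 17.95 [ 30.1  -0.6 -25.2   0.  -65.3  47.3] w 0.025745743593658752
lid_center [(0.91, [293, 0, 371, 75]), (0.3, [373, 116, 420, 189])]
dial_green [(0.87, [309, 132, 352, 176]), (0.62, [0, 220, 49, 276])]
```

View pics/v9.png

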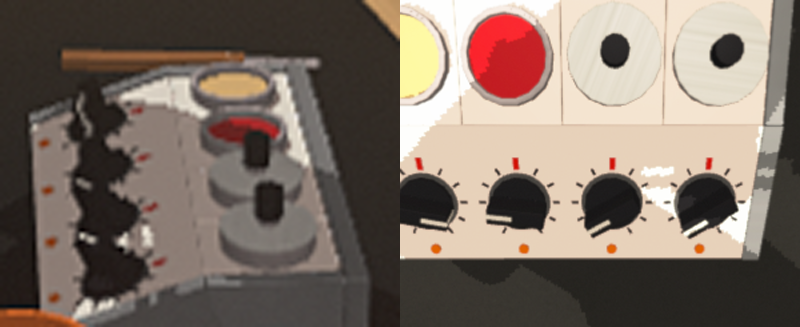

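The loose lid sits home and looks as level as the blue lid beside it; the dials are at crop (425,203), (517,203), (612,203) and (707,203). The green pointer line is at about (600,228), near 8 o'clock. Next I fit the dial pose.

```bash
cat > dial.py <<'E'
import sys
from h import *
tag=sys.argv[1]; z=np.load(tag+".npz"); c=(z["K"],float(z["k"]),z["E"]); im=cv2.imread(f"pics/{tag}.png")
yaw=np.radians(-12.6); ex=np.array([np.cos(yaw),np.sin(yaw),0]); ey=np.array([-ex[1],ex[0],0]); ez=np.array([0,0,1.])
O=np.array([.5712,.0119,0])-.045*ex+.027*ey
a=.35; px=np.cos(a)*ex+np.sin(a)*ez; pz=-np.sin(a)*ex+np.cos(a)*ez
def dial(i,xd=-.033): return O+xd*ex+(-.081+.054*i)*ey+(.062+(xd-.006)*np.tan(a))*ez
def onpanel(uv,h,i):
    o,v=ray("wrist",uv,c); D=dial(i)+h*pz; t=((D-o)@pz)/(v@pz); P=o+t*v-D; return np.array([P@px,P@ey])
if __name__=="__main__":
    print("green grip",(dial(1)+.014*pz).round(4))
    hsv=cv2.cvtColor(im,cv2.COLOR_BGR2HSV)
    for i,nm in enumerate(("blue","green","red","beige")):
        u0=proj("wrist",dial(i)+.012*pz,c); 
        H,W=np.mgrid[0:480,0:640]; near=np.hypot(W-u0[0],H-u0[1])<34
        dark=(im.max(2)<70)&near
        rm=(hsv[...,1]>150)&((hsv[...,0]<6)|(hsv[...,0]>174))&(im[...,2]>120)&near
        # skirt: dark pixels' boundary on uphill side
        ys,xs=np.nonzero(dark); P=np.array([onpanel((x,y),.005,i) for x,y in zip(xs,ys)])
        q=[np.percentile(P[:,0],99.5),np.percentile(P[:,1],.5),np.percentile(P[:,1],99.5)] if len(P) else 0
        # white pointer: bright pixels surrounded by dark hull
        hull=np.zeros((480,640),np.uint8)
        if len(xs): cv2.fillConvexPoly(hull,cv2.convexHull(np.c_[xs,ys].astype(np.int32)),1)
        hull=cv2.erode(hull,np.ones((5,5)))
        wm=(im.min(2)>120)&(hull>0); wy,wx=np.nonzero(wm)
        if len(wx)>4:
            L=np.array([onpanel((x,y),.017,i) for x,y in zip(wx,wy)]); m=L.mean(0); e=np.linalg.svd(L-m)[2][0]; e=e*np.sign(e@m)
            print(nm,"line mean",(m*1e3).round(1),"ang mean",np.degrees(np.arctan2(m[1],m[0])).round(1),"ang dir",np.degrees(np.arctan2(e[1],e[0])).round(1),"rng",((L-m)@e).min().round(4),((L-m)@e).max().round(4))
        print(nm,u0.round(1),"skirt top/right/left mm",(np.array(q)*1e3).round(1))
        if rm.any():
            ry,rx=np.nonzero(rm); print("   mark centre",(onpanel((rx.mean(),ry.mean()),0,i)*1e3).round(1))
E
python3 dial.py w9; echo; python3 dial.py w4
```

```text
green grip [0.4904 0.03   0.0609]
blue line mean [-11.6  -1.9] ang mean -170.5 ang dir 163.4 rng -0.0172 0.0135
blue [399.8 161.8] skirt top/right/left mm [ 20.1 -16.9  15.6]
green line mean [-12.6  -0.2] ang mean -179.2 ang dir 142.1 rng -0.0173 0.0128
green [328.6 161.8] skirt top/right/left mm [ 20.1 -16.3  15.7]
red line mean [-11.5   1.9] ang mean 170.4 ang dir -144.3 rng -0.0187 0.0141
red [257.3 161.7] skirt top/right/left mm [ 20.1 -16.3  17.4]
beige line mean [-10.6  -0.8] ang mean -175.8 ang dir 120.9 rng -0.0252 0.0136
beige [186.  161.6] skirt top/right/left mm [ 20.  -17.   20.6]

green grip [0.4904 0.03   0.0609]
blue line mean [-11.8  -2.8] ang mean -166.8 ang dir 139.9 rng -0.0172 0.0149
blue [405.  168.7] skirt top/right/left mm [ 20.3 -16.7  15.6]
green line mean [-13.   -1.7] ang mean -172.6 ang dir 138.6 rng -0.0176 0.0146
green [333.8 176.5] skirt top/right/left mm [ 20.5 -16.2  10. ]
red line mean [-11.5   2.3] ang mean 168.6 ang dir -136.9 rng -0.0185 0.0148
red [263.5 184.2] skirt top/right/left mm [ 20.3 -16.3  17.2]
beige line mean [-12.    1.5] ang mean 172.9 ang dir 121.1 rng -0.0191 0.0142
beige [193.7 191.8] skirt top/right/left mm [ 20.3 -17.   20.7]
```

```bash
cat > fit.py <<'E'
import sys; from dial import *
from scipy.optimize import minimize
S=4
def sil(i,dx,dy,th,u0):
    M=np.zeros((80*S,80*S),np.uint8); D=dial(i)+dx*px+dy*ey
    def put(pts):
        q=np.array([(proj("wrist",p,c)-u0+40+.5)*S for p in pts]).astype(np.float32); cv2.fillConvexPoly(M,cv2.convexHull(q.astype(np.int32)),1)
    A=np.linspace(0,2*np.pi,40,endpoint=False)
    put([D+.016*(np.cos(t)*px+np.sin(t)*ey)+h*pz for t in A for h in (0,.005)])
    u=np.cos(th)*px+np.sin(th)*ey; w=-np.sin(th)*px+np.cos(th)*ey
    put([D+s*.016*u+k*.005*w+h*pz for s in (-1,1) for k in (-1,1) for h in (.005,.017)])
    return M
def fit(i):
    u0=np.round(proj("wrist",dial(i)+.008*pz,c)); x,y=u0.astype(int)
    if y<40 or x<40: return None
    cr=cv2.resize(im[y-40:y+40,x-40:x+40],None,fx=S,fy=S,interpolation=cv2.INTER_CUBIC)
    d=(cr.max(2)<95).astype(np.uint8); d=cv2.morphologyEx(d,cv2.MORPH_OPEN,np.ones((13,13)))
    n,l,st,ce=cv2.connectedComponentsWithStats(d); k=1+st[1:,4].argmax(); m=(l==k).astype(np.uint8)
    m=cv2.drawContours(np.zeros_like(m),[cv2.convexHull(np.vstack(cv2.findContours(m,0,1)[0]))],-1,1,-1) if "hull" in sys.argv else cv2.morphologyEx(m,cv2.MORPH_CLOSE,np.ones((41,41)))
    f=lambda q:1-(lambda s:(s&m).sum()/(s|m).sum())(sil(i,q[0]*1e-3,q[1]*1e-3,q[2]*.05,u0))
    best=min((minimize(f,[2,0,t],method="Nelder-Mead",options=dict(initial_simplex=[[2,0,t],[5,0,t],[2,2,t],[2,0,t+5]],xatol=.05,fatol=1e-4)) for t in np.arange(0,63,10)),key=lambda o:o.fun)
    return best.x[0],best.x[1],np.degrees(best.x[2]*.05)%180,1-best.fun,cr,sil(i,best.x[0]*1e-3,best.x[1]*1e-3,best.x[2]*.05,u0)
if __name__=="__main__":
    V=[]
    for i in range(4):
        o=fit(i)
        if o is None: continue
        print(i,"dx %.1f dy %.1f mm bar %.1f deg (mod 180) iou %.3f"%o[:4], "grip",(dial(i)+o[0]*1e-3*px+o[1]*1e-3*ey+.014*pz).round(4))
        v=o[4].copy(); cv2.drawContours(v,cv2.findContours(o[5],0,1)[0],-1,(0,255,0),1); V.append(v)
    cv2.imwrite(f"pics/f_{tag}.png",cv2.resize(np.vstack([np.hstack(V[:2]),np.hstack(V[2:4])]),(600,600)))
E
python3 fit.py w9
```

```text
0 dx 4.7 dy 0.2 mm bar 111.7 deg (mod 180) iou 0.952 grip [ 0.4829 -0.0234  0.0625]
1 dx 4.5 dy -0.4 mm bar 105.3 deg (mod 180) iou 0.946 grip [0.4944 0.0287 0.0625]
2 dx 4.4 dy -0.9 mm bar 70.9 deg (mod 180) iou 0.936 grip [0.506  0.0809 0.0624]
3 dx 4.5 dy -0.4 mm bar 96.6 deg (mod 180) iou 0.896 grip [0.518  0.1341 0.0625]
```

View pics/f_w9.png

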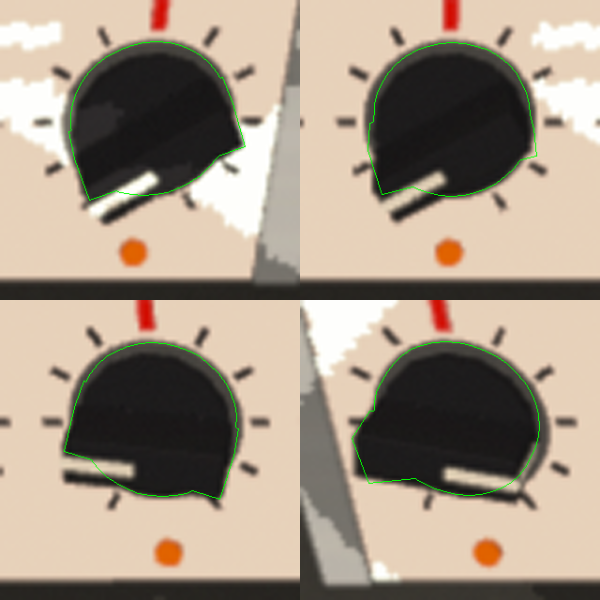

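The crop shows the green knob with its white pointer from (444,178) to (389,210). My mask cut that part off, so I compute the bar direction from the line itself for all four dials.

```bash
python3 - w9 <<'E'
from dial import *
L={1:((144,178),(89,210)),0:((156,177),(92,209)),2:((134,170),(64,463-300)),3:((144,474-300),(221,487-300))}
for i,(p,q) in L.items():
    u0=np.round(proj("wrist",dial(i)+.008*pz,c)); f=lambda t:u0-40+np.array(t)/3.75-.4
    for h in (.017,):
        A,B=onpanel(f(p),h,i),onpanel(f(q),h,i); d=B-A
        print(i,(A*1e3).round(1),(B*1e3).round(1),"len",np.linalg.norm(d).round(4),"dir",np.degrees(np.arctan2(d[1],d[0])).round(1))
    # uphill skirt edge and red mark: display px for green
    if i==1:
        for t in ((151,40),(150,15),(150,30)): print((onpanel(f(t),0.0 if t[1]<40 else .004,i)*1e3).round(1))
E
```

```text
1 [-1.   1.2] [-8.2 12.3] len 0.0133 dir 123.2
[22.6 -0.1]
[26.1  0.1]
[23.   0.1]
0 [-0.7  0.4] [-8.  12.5] len 0.0142 dir 120.8
2 [0.8 2.3] [ 2.3 16.1] len 0.0138 dir 83.7
3 [-0.2 -0.5] [ -3.1 -15.3] len 0.0152 dir -101.0
```

Request:
{"name": "servo_tool", "arguments": {
  "targets": [
    {"dx": 0.2, "dy": 0.5, "dz": -0.5, "spin": -0.12, "grip": 30},
    {"dx": 0.4, "dy": 1, "dz": -1, "spin": -0.24, "grip": 30},
    {"dx": 0.6, "dy": 1.5, "dz": -1.5, "spin": -0.36, "grip": 30},
    {"dx": 0.8, "dy": 2, "dz": -2, "spin": -0.48, "grip": 30},
    {"dx": 1, "dy": 2.5, "dz": -2.5, "spin": -0.6, "grip": 30},
    {"dx": 1.2, "dy": 3, "dz": -3, "spin": -0.72, "grip": 30},
    {"dx": 1.4, "dy": 3.5, "dz": -3.5, "spin": -0.84, "grip": 30},
    {"dx": 1.4, "dy": 4.2, "dz": -4, "spin": -0.96, "grip": 30},
    {"dx": 1.4, "dy": 4.2, "dz": -4, "spin": -1, "grip": 30},
    {"dx": 1.4, "dy": 4.2, "dz": -4, "spin": -1, "grip": 30}
  ]
}}

```text
time_s: 18.98
tcp_pos: [0.4702, 0.0844, 0.1873]
eef_rot: [179.9, -0.0, -70.1]
contact_force: [-0.1, 0.7, 0.2]
gripper_width: 0.026
```

```bash
python3 snap.py w10 dial_green; python3 - w10 <<'E'
from dial import *
V=cv2.imread("pics/w10.png"); G=dial(1); print("cam",c[2][:3,3].round(3))
u0=np.round(proj("wrist",G+.008*pz,c)); x,y=u0.astype(int); print(u0)
S=6; y0=max(y-50,0); x0=x-50; cr=cv2.resize(V[y0:y0+100,x0:x0+100],None,fx=S,fy=S,interpolation=cv2.INTER_CUBIC)
def put(P,col,r=2): q=(proj("wrist",P,c)-[x0,y0]+.5)*S; cv2.circle(cr,tuple(int(t) for t in q),r,col,-1)
for k in range(-2,9): # axis hypotheses at bar top and base: dots along px, mm 0..8 at h=17
    put(G+k*1e-3*px+.017*pz,(0,255,255) if k%4 else (0,0,255),3 if k%4==0 else 2)
for dx,col in ((0,(255,255,0)),(.0045,(0,255,0))):
    for t in np.linspace(0,6.28,90): put(G+(dx+.016*np.cos(t))*px+.016*np.sin(t)*ey+.005*pz,col,1)
cv2.imwrite("pics/v10.png",cr)
E
```

```text
[0.4702 0.0844 0.1873] [ 1.799e+02 -3.000e-02 -7.011e+01] 18.9833 [ 33.8   3.6 -26.7   0.  -59.8 -14. ] w 0.026017534887199382
dial_green [(0.58, [289, 105, 339, 162])]
cam [0.498 0.01  0.346]
[320. 135.]
```

View pics/v10.png

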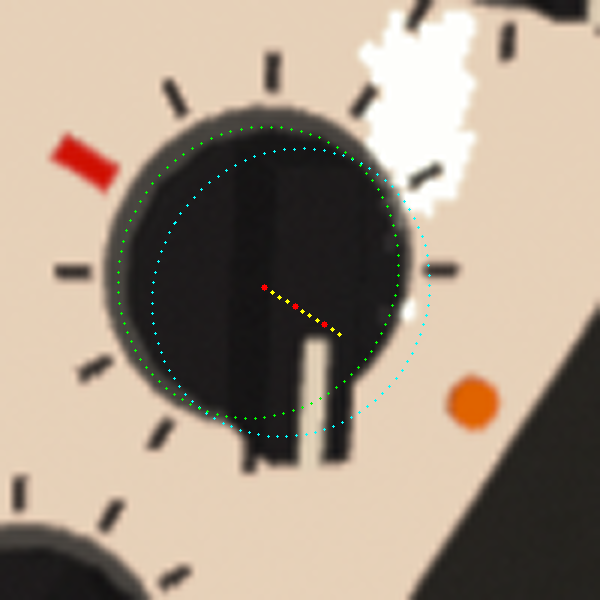

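This view settles the dial. The white line is at (314,340–460), the skirt centre is about 4 mm up the slope from my model, and comparing the two viewpoints puts the bar top about 22 mm above the panel. The bar is parallel to the tool (yaw −70°), with about 122° still to turn. I'll use the fingers as a loose fork round the bar and square it up by squeezing at the end.

Request:
{"name": "servo_tool", "arguments": {
  "targets": [
    {"dx": 0.7, "dy": -1.8, "dz": -1, "spin": 0, "grip": 24},
    {"dx": 1.5, "dy": -3.7, "dz": -3, "spin": 0, "grip": 24},
    {"dx": 2.2, "dy": -5.5, "dz": -5, "spin": 0, "grip": 24},
    {"dx": 2.2, "dy": -5.5, "dz": -7, "spin": 0, "grip": 24},
    {"dx": 2.2, "dy": -5.5, "dz": -9, "spin": 0, "grip": 24},
    {"dx": 2.2, "dy": -5.5, "dz": -10, "spin": 0, "grip": 24},
    {"dx": 2.2, "dy": -5.5, "dz": -10.5, "spin": 0, "grip": 24},
    {"dx": 2.2, "dy": -5.5, "dz": -10.5, "spin": 0, "grip": 24},
    {"dx": 2.2, "dy": -5.5, "dz": -10.5, "spin": 0, "grip": 24},
    {"dx": 2.2, "dy": -5.5, "dz": -10.5, "spin": 0, "grip": 24}
  ],
  "squeeze": 5
}}

```text
time_s: 19.92
tcp_pos: [0.4928, 0.0298, 0.0842]
eef_rot: [-179.9, -0.0, -70.0]
contact_force: [-0.1, -0.6, 0.7]
gripper_width: 0.021
```

Request:
{"name": "servo_tool", "arguments": {
  "targets": [
    {"dx": 0, "dy": 0, "dz": -0.5, "spin": 0, "grip": 24},
    {"dx": 0, "dy": 0, "dz": -1, "spin": 0, "grip": 24},
    {"dx": 0, "dy": 0, "dz": -1.4, "spin": 0, "grip": 24},
    {"dx": 0, "dy": 0, "dz": -1.7, "spin": 0, "grip": 24},
    {"dx": 0, "dy": 0, "dz": -1.9, "spin": 0, "grip": 24},
    {"dx": 0, "dy": 0, "dz": -2, "spin": 0, "grip": 24},
    {"dx": 0, "dy": 0, "dz": -2, "spin": 0, "grip": 24},
    {"dx": 0, "dy": 0, "dz": -2, "spin": 0, "grip": 17},
    {"dx": 0, "dy": 0, "dz": -2, "spin": 0, "grip": 17},
    {"dx": 0, "dy": 0, "dz": -2, "spin": 0, "grip": 17}
  ]
}}

```text
time_s: 20.75
tcp_pos: [0.4921, 0.0294, 0.0632]
eef_rot: [-180.0, 0.0, -70.1]
contact_force: [-0.1, -1.2, -0.7]
gripper_width: 0.0152
```

Request:
{"name": "servo_tool", "arguments": {
  "targets": [
    {"dx": 0, "dy": 0, "dz": -0.1, "spin": 0, "grip": 17},
    {"dx": 0, "dy": 0, "dz": -0.2, "spin": 0, "grip": 17},
    {"dx": 0, "dy": 0, "dz": -0.2, "spin": 0, "grip": 12},
    {"dx": 0, "dy": 0, "dz": -0.2, "spin": 0, "grip": 8},
    {"dx": 0, "dy": 0, "dz": -0.2, "spin": 0, "grip": 4},
    {"dx": 0, "dy": 0, "dz": -0.2, "spin": 0, "grip": 0},
    {"dx": 0, "dy": 0, "dz": -0.2, "spin": 0, "grip": 0},
    {"dx": 0, "dy": 0, "dz": -0.2, "spin": 0, "grip": 0},
    {"dx": 0, "dy": 0, "dz": -0.2, "spin": 0, "grip": 0},
    {"dx": 0, "dy": 0, "dz": -0.2, "spin": 0, "grip": 0}
  ]
}}

```text
time_s: 21.58
tcp_pos: [0.4915, 0.0292, 0.0609]
eef_rot: [179.9, 0.0, -70.1]
contact_force: [-2.1, -1.3, -0.7]
gripper_width: 0.0118
```

Request:
{"name": "servo_tool", "arguments": {
  "targets": [
    {"dx": 0, "dy": 0, "dz": 0, "spin": -0.1, "grip": 0},
    {"dx": 0, "dy": 0, "dz": 0, "spin": -0.2, "grip": 0},
    {"dx": 0, "dy": 0, "dz": 0, "spin": -0.3, "grip": 0},
    {"dx": 0, "dy": 0, "dz": 0, "spin": -0.4, "grip": 0},
    {"dx": 0, "dy": 0, "dz": 0, "spin": -0.5, "grip": 0},
    {"dx": 0, "dy": 0, "dz": 0, "spin": -0.6, "grip": 0},
    {"dx": 0, "dy": 0, "dz": 0, "spin": -0.7, "grip": 0},
    {"dx": 0, "dy": 0, "dz": 0, "spin": -0.7, "grip": 0},
    {"dx": 0, "dy": 0, "dz": 0, "spin": -0.7, "grip": 0},
    {"dx": 0, "dy": 0, "dz": 0, "spin": -0.7, "grip": 0}
  ],
  "squeeze": 10
}}

```text
time_s: 22.42
tcp_pos: [0.4912, 0.0293, 0.0609]
eef_rot: [179.9, -0.0, -110.2]
contact_force: [-5.9, 1.4, 1.7]
gripper_width: 0.011
```

Request:
{"name": "servo_tool", "arguments": {
  "targets": [
    {"dx": -0.1, "dy": 0, "dz": 0, "spin": -0.1, "grip": 0},
    {"dx": -0.1, "dy": 0, "dz": 0, "spin": -0.2, "grip": 0},
    {"dx": -0.1, "dy": 0, "dz": 0, "spin": -0.3, "grip": 0},
    {"dx": -0.1, "dy": 0, "dz": 0, "spin": -0.4, "grip": 0},
    {"dx": -0.1, "dy": 0, "dz": 0, "spin": -0.5, "grip": 0},
    {"dx": -0.1, "dy": 0, "dz": 0, "spin": -0.6, "grip": 0},
    {"dx": -0.1, "dy": 0, "dz": 0, "spin": -0.7, "grip": 0},
    {"dx": -0.1, "dy": 0, "dz": 0, "spin": -0.8, "grip": 0},
    {"dx": -0.1, "dy": 0, "dz": 0, "spin": -0.8, "grip": 0},
    {"dx": -0.1, "dy": 0, "dz": 0, "spin": -0.8, "grip": 0}
  ]
}}

```text
time_s: 23.25
tcp_pos: [0.491, 0.0299, 0.0613]
eef_rot: [180.0, 0.0, -156.0]
contact_force: [-4.2, 3.4, 3.0]
gripper_width: 0.0105
```

Request:
{"name": "servo_tool", "arguments": {
  "targets": [
    {"dx": -0.05, "dy": 0.05, "dz": 0, "spin": -0.1, "grip": 0},
    {"dx": -0.05, "dy": 0.05, "dz": 0, "spin": -0.2, "grip": 0},
    {"dx": -0.05, "dy": 0.05, "dz": 0, "spin": -0.3, "grip": 0},
    {"dx": -0.05, "dy": 0.05, "dz": 0, "spin": -0.4, "grip": 0},
    {"dx": -0.05, "dy": 0.05, "dz": 0, "spin": -0.5, "grip": 0},
    {"dx": -0.05, "dy": 0.05, "dz": 0, "spin": -0.57, "grip": 0},
    {"dx": -0.05, "dy": 0.05, "dz": 0, "spin": -0.61, "grip": 0},
    {"dx": -0.05, "dy": 0.05, "dz": 0, "spin": -0.638, "grip": 0},
    {"dx": -0.05, "dy": 0.05, "dz": 0, "spin": -0.638, "grip": 0},
    {"dx": -0.05, "dy": 0.05, "dz": 0, "spin": -0.638, "grip": 0}
  ],
  "squeeze": 20
}}

```text
time_s: 24.08
tcp_pos: [0.4911, 0.0302, 0.0614]
eef_rot: [180.0, 0.1, 167.5]
contact_force: [-0.7, -0.2, 1.9]
gripper_width: 0.0098
```

Request:
{"name": "servo_tool", "arguments": {
  "targets": [
    {"dx": 0, "dy": 0, "dz": 0, "spin": 0, "grip": 0},
    {"dx": 0, "dy": 0, "dz": 0, "spin": 0, "grip": 0},
    {"dx": 0, "dy": 0, "dz": 0, "spin": 0, "grip": 6},
    {"dx": 0, "dy": 0, "dz": 0, "spin": 0, "grip": 14},
    {"dx": 0, "dy": 0, "dz": 0, "spin": 0, "grip": 20},
    {"dx": 0, "dy": 0, "dz": 0, "spin": 0, "grip": 22},
    {"dx": 0, "dy": 0, "dz": 0, "spin": 0, "grip": 22},
    {"dx": 0, "dy": 0, "dz": 1, "spin": 0, "grip": 22},
    {"dx": 0, "dy": 0, "dz": 3, "spin": 0, "grip": 22},
    {"dx": 0, "dy": 0, "dz": 6, "spin": 0, "grip": 22}
  ]
}}

```text
time_s: 24.92
tcp_pos: [0.4887, 0.0292, 0.1196]
eef_rot: [-179.8, -0.3, 167.4]
contact_force: [1.0, -0.0, 0.1]
gripper_width: 0.0194
```

Request:
{"name": "servo_tool", "arguments": {
  "targets": [
    {"dx": 0, "dy": 0, "dz": 3, "spin": 0, "grip": 22},
    {"dx": 1, "dy": -0.2, "dz": 6, "spin": 0, "grip": 22},
    {"dx": 3, "dy": -0.6, "dz": 8, "spin": 0, "grip": 22},
    {"dx": 5, "dy": -1, "dz": 9, "spin": 0, "grip": 22},
    {"dx": 7, "dy": -1.5, "dz": 9, "spin": 0, "grip": 22},
    {"dx": 7, "dy": -1.5, "dz": 9, "spin": 0, "grip": 22},
    {"dx": 7, "dy": -1.5, "dz": 9, "spin": 0, "grip": 22},
    {"dx": 7, "dy": -1.5, "dz": 9, "spin": 0, "grip": 22},
    {"dx": 7, "dy": -1.5, "dz": 9, "spin": 0, "grip": 22},
    {"dx": 7, "dy": -1.5, "dz": 9, "spin": 0, "grip": 22}
  ]
}}

```text
time_s: 25.75
tcp_pos: [0.5598, 0.015, 0.2109]
eef_rot: [-180.0, -0.0, 167.5]
contact_force: [0.5, -0.1, -0.1]
gripper_width: 0.0192
```

```bash
python3 snap.py w11 dial_green lid_center; cat > chk.py <<'E'
from dial import *
for i in (1,0,2):
    D=dial(i)+.0038*px
    u=proj("wrist",D+.012*pz,c); H,W=np.mgrid[0:480,0:640]
    # sample rectified panel-plane at bar top h=.022 : mm grid
    g=np.arange(-20,20.01,.25); X,Y=np.meshgrid(g,g,indexing="ij")
    uv=np.array([proj("wrist",D+x*1e-3*px+y*1e-3*ey+.022*pz,c) for x,y in zip(X.ravel(),Y.ravel())]).reshape(*X.shape,2).astype(np.float32)
    R=cv2.remap(im,uv[...,0],uv[...,1],cv2.INTER_CUBIC); b=R.min(2).astype(int)
    m=((b>110)&(np.hypot(X,Y)<17)).astype(np.uint8); n,l,st,ce=cv2.connectedComponentsWithStats(m)
    for k in range(1,n):
        if st[k,4]<40: continue
        P=np.c_[X[l==k],Y[l==k]]; mu=P.mean(0); w,V=np.linalg.eigh(np.cov(P.T)); e=V[:,1]*np.sign(V[:,1]@mu); s=(P-mu)@e
        print(i,"area mm2",st[k,4]/16,"mean",mu.round(1),"len",(s.max()-s.min()).round(1),"wid",(4*np.sqrt(w[0])).round(1),"dir",np.degrees(np.arctan2(e[1],e[0])).round(1))
    if i==1:
        hs=cv2.cvtColor(im,cv2.COLOR_BGR2HSV); rm=(hs[...,1]>130)&((hs[...,0]<5)|(hs[...,0]>175))&(im[...,2]>90)&(np.hypot(W-u[0],H-u[1])<60)
        n,l,st,ce=cv2.connectedComponentsWithStats(rm.astype(np.uint8))
        for k in range(1,n):
            if st[k,4]>8: print("  red",st[k,4],(onpanel(ce[k],0,1)*1e3-[3.8,0]).round(1))
E
python3 chk.py w11; echo before; python3 chk.py w9
```

```text
[0.5598 0.015  0.2109] [-1.7999e+02 -2.0000e-02  1.6746e+02] 25.75 [  21.6   10.4  -15.3   -0.   -64.3 -124.1] w 0.01918302516182101
dial_green [(0.79, [300, 89, 347, 145])]
lid_center [(0.71, [287, 201, 357, 263]), (0.67, [299, 91, 347, 143])]
1 area mm2 3.5 mean [-16.6   0. ] len 0.0 wid 0.5 dir 0.0
1 area mm2 67.1875 mean [ -8.5 -11.1] len 22.5 wid 5.6 dir -38.5
1 area mm2 73.5625 mean [-8.6 10.9] len 23.3 wid 6.0 dir 38.9
1 area mm2 34.1875 mean [ 8.5 -0.1] len 15.0 wid 2.7 dir 1.1
  red 39 [22.5  0. ]
0 area mm2 204.125 mean [-9.2 -6.1] len 32.3 wid 11.8 dir 124.6
0 area mm2 34.9375 mean [-6.4  8. ] len 14.3 wid 3.3 dir 124.1
0 area mm2 8.1875 mean [  9.3 -13.3] len 6.8 wid 1.6 dir 31.5
2 area mm2 255.4375 mean [-8.6  4.1] len 33.6 wid 16.8 dir -117.0
2 area mm2 12.8125 mean [ 9.3 13. ] len 8.7 wid 2.1 dir -32.5
before
1 area mm2 296.1875 mean [-8.7 -2.2] len 33.9 wid 17.0 dir -79.1
1 area mm2 4.8125 mean [ 2.8 16. ] len 3.8 wid 1.7 dir -1.9
  red 38 [22.8 -0. ]
0 area mm2 344.875 mean [-7.4 -3.9] len 33.9 wid 17.9 dir -64.2
0 area mm2 2.5 mean [-5.1 15.9] len 5.7 wid 0.7 dir 18.9
2 area mm2 321.3125 mean [-8.1  3.2] len 33.8 wid 17.1 dir -115.6
```

The green pointer reads 1.1° off the mark direction and passes through the axis; the red mark is straight ahead at (22.5, 0) mm. I move the arm aside for a final check of everything else.

Request:
{"name": "servo_tool", "arguments": {
  "targets": [
    {"dx": -0.5, "dy": 2, "dz": 2, "spin": 0, "grip": 22},
    {"dx": -1.5, "dy": 5, "dz": 3, "spin": 0, "grip": 22},
    {"dx": -2.5, "dy": 8.5, "dz": 4, "spin": 0, "grip": 22},
    {"dx": -3.5, "dy": 12, "dz": 4, "spin": 0, "grip": 22},
    {"dx": -4.5, "dy": 15.5, "dz": 4, "spin": 0, "grip": 22},
    {"dx": -6, "dy": 19, "dz": 4, "spin": 0, "grip": 22},
    {"dx": -7.5, "dy": 22.5, "dz": 4, "spin": 0, "grip": 22},
    {"dx": -9, "dy": 26, "dz": 4, "spin": 0, "grip": 22},
    {"dx": -10.5, "dy": 29.5, "dz": 4, "spin": 0, "grip": 22},
    {"dx": -12, "dy": 33, "dz": 4, "spin": 0, "grip": 22}
  ]
}}

```text
time_s: 26.73
tcp_pos: [0.4392, 0.3465, 0.2514]
eef_rot: [180.0, 0.0, 167.5]
contact_force: [1.7, -0.1, 0.2]
gripper_width: 0.0193
```

Request:
{"name": "servo_tool", "arguments": {
  "targets": [
    {"dx": -1.5, "dy": 3, "dz": 0, "spin": 0, "grip": 22},
    {"dx": -3.5, "dy": 6, "dz": 0, "spin": 0, "grip": 22},
    {"dx": -5.5, "dy": 9, "dz": 0, "spin": 0, "grip": 22},
    {"dx": -7.5, "dy": 12, "dz": 0, "spin": 0, "grip": 22},
    {"dx": -9.5, "dy": 15, "dz": 0, "spin": 0, "grip": 22},
    {"dx": -11.5, "dy": 18, "dz": 0, "spin": 0, "grip": 22},
    {"dx": -13.5, "dy": 21, "dz": 0, "spin": 0, "grip": 22},
    {"dx": -15, "dy": 24, "dz": 0, "spin": 0, "grip": 22},
    {"dx": -16, "dy": 26, "dz": 0, "spin": 0, "grip": 22},
    {"dx": -16, "dy": 26, "dz": 0, "spin": 0, "grip": 22}
  ]
}}

```text
time_s: 27.57
tcp_pos: [0.3273, 0.5897, 0.2467]
eef_rot: [179.6, -3.0, 171.2]
contact_force: [-0.2, 0.1, -0.6]
gripper_width: 0.0192
```

```bash
python3 - <<'E'
from h import *
print(r.get_state()["tcp_pos"],r.get_state()["time_s"])
R={"scene":{"blue lid":[275,240,305,268],"blue dial":[300,224,325,248],"red dial":[350,248,368,266],"beige dial":[374,256,395,278],"dropper":[444,230,462,262],"jar":[466,268,492,300],"cup":[158,182,204,240]},
"side":{"blue lid":[353,246,385,275],"blue dial":[312,262,334,284],"dropper":[240,207,258,240],"jar":[270,196,292,222],"cup":[366,333,421,415]}}
for n,d in R.items():
    a=cv2.imread(f"pics/{n}0.png"); b=r.capture(n); cv2.imwrite(f"pics/{n}_end.png",b)
    for k,(x0,y0,x1,y1) in d.items():
        A=cv2.cvtColor(a[y0:y1,x0:x1],6).astype(np.float32); B=cv2.cvtColor(b[y0:y1,x0:x1],6).astype(np.float32)
        s,resp=cv2.phaseCorrelate(A,B,cv2.createHanningWindow(A.shape[::-1],cv2.CV_32F)); print(n,k,"meandiff %.1f"%np.abs(A-B).mean(),"shift",np.round(s,2),"resp %.2f"%resp)
    for t in ("lid_center","spatula_center"): print(t,[(round(q["p"],2),[int(v) for v in q["extent"]]) for q in r.cut_out(t,n)][:3])
cs=cal("scene")
# lid on green: knob top and rim predicted pixels vs image
b=cv2.imread("pics/scene_end.png"); u=proj("scene",(.5712,.0119,.095),cs); v=proj("scene",(.5593,-.0406,.095),cs); print("knob tops pred green/blue",u.round(1),v.round(1))
for p in (u,v):
    x,y=p.astype(int); g=(b[y-8:y+16,x-14:x+14].max(2)<60).astype(np.uint8); n,l,st,ce=cv2.connectedComponentsWithStats(g); k=1+st[1:,4].argmax(); print("knob blob",st[k]+[x-14,y-8,0,0,0],ce[k]+[x-14,y-8])
E
```

```text
[0.32731615 0.58970508 0.24669506] 27.5667
scene blue lid meandiff 4.7 shift [0.   0.03] resp 1.00
scene blue dial meandiff 1.0 shift [0.44 0.06] resp 0.98
scene red dial meandiff 1.2 shift [ 0.43 -0.05] resp 0.99
scene beige dial meandiff 2.5 shift [-0.06 -0.18] resp 0.99
scene dropper meandiff 1.1 shift [-0.24  0.01] resp 0.92
scene jar meandiff 18.8 shift [-0.11  0.02] resp 0.64
scene cup meandiff 2.5 shift [-0.    0.02] resp 0.99
lid_center [(0.86, [300, 254, 331, 279])]
spatula_center [(0.83, [413, 310, 470, 373]), (0.2, [280, 243, 301, 261])]
side blue lid meandiff 19.0 shift [0.11 0.09] resp 0.92
side blue dial meandiff 1.3 shift [0.03 0.04] resp 1.00
side dropper meandiff 5.1 shift [-0.06 -0.06] resp 1.02
side jar meandiff 7.2 shift [0.05 0.59] resp 0.99
side cup meandiff 0.9 shift [-0.03 -0.01] resp 0.99
lid_center [(0.64, [353, 234, 378, 257]), (0.56, [314, 219, 330, 237])]
spatula_center [(0.66, [312, 215, 362, 219]), (0.43, [305, 243, 381, 273]), (0.35, [245, 210, 254, 237])]
knob tops pred green/blue [312.7 255.7] [288.4 244.9]
knob blob [310 254   6  10  26] [312.46153846 258.65384615]
knob blob [286 244   6   9  32] [288.53125 248.59375]
```

```bash
python3 -c "
from plant import r
print(r.close_job())"
```

```text
the job is handed in; nothing more can be done
None
```

The job is done and handed in; the clock read 27.6 s at my last check, just before hand-in, well under the 72 s limit.

- **Spatula:** it came off the green well and lies flat on the mat behind the jar. I set it back once to regrip it lower in the fingers, so that it would not drop when released.
- **Lid:** it sits home on the green well. It met the rim at a tool height of 0.0796 m, against 0.0786 m expected. After release it looked as level as the blue lid, and its knob is within a pixel of the predicted place. It took about 12 N on contact before I eased off.
- **Dial:** I turned it clockwise to the red mark. The pointer reads about 1° off the mark, and its line passes within 0.1 mm of the axis.
- **Everything else:** the blue lid, the other dials, the dropper and the cup match the first pictures to within half a pixel.

**Checks that disagreed:**
- The brightness around the jar and the blue lid changed a good deal. I put this down to shadow and the new lid, because the measured shifts there were small (up to 0.6 px).
- The final check on the dials and the other items was numeric only, because I had already used all 12 picture views.
- The automatic line reading failed for the red dial in the wrist picture. Its check rests on the scene camera alone, and so does the beige dial's.

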